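# Close and lock a returnable shipping canister

## Robot

A 6-joint arm with a two-finger parallel gripper is mounted at the origin on the work surface. World frame = base frame: x ahead of the robot, y to its left, z up, the work surface at z = 0. Lengths are in mm, angles in rad, forces in N, time in s.
With the tool pointing down it reaches from about 350 to 775 mm from the base axis. Payload 7.3 kg.
Tool frame: the origin (TCP) lies on the mounting face of the last link; the fingertips stand 178 mm ahead of it and the grasp point (between the pads) lies 159 mm ahead of it (bot.grip_point_offset is the distance from the TCP to the grasp point, in mm); x points along the fingers, y is the direction in which the jaws open and shut, and the axes are right-handed (so a half turn about x gives the same grasp; the last joint's range is limited). The gripper opens to 92 mm and grips with 3 to 60 N. Pads are 19 mm wide; open, the fingers measure 130 mm over their backs; the gripper's body (75 mm by 190 mm) begins 47 mm behind the grasp point.
Start: joints at [-1.473, 0.342, 1.524, -0, 1.275, -0.146], TCP at [126.751, -509.472, 404.741] pointing down, gripper open.
Joint ranges: [-2.53, 2.53], [-0.77, 2.02], [0.04, 2.7], [-1, 4.14], [0.28, 2.66], [-3.11, 3.11]. Speed limits (rad/s): [2.57, 2.57, 3.14, 3.14, 3.14, 3.14].

## Interface

Orientations are given as [roll, pitch, yaw] about the fixed x, y, z axes, in that order (R = Rz(yaw) Ry(pitch) Rx(roll)).
In Python, from plant import bot gives the robot as it stands.
- The arm moves only by the tool arm_command, never from a script. Its argument "moves" is a list of rows, each a list of 5 numbers: the shift along the tool's x, y, z in cm, then the turn about the tool's x in degrees, then the opening, from 0 (shut) to 1 (fully open). A call has 1 to 10 rows; each row is the pose to reach, as a shift and turn from the pose measured when the call began, along the tool's axes at that moment; what a row does not reach only later rows make up. A row lasts 1/10 s, in which the tool goes at most 50 mm and 8.59 degrees, less where a joint would pass 70% of its speed; a pose out of reach is approached as far as the arm can. A call with a gripper value outside its range is refused whole. The fingers move at their own pace and stop on an object; the grip force is fixed at half the most. Time passes only in rows, so rows that repeat a pose let the fingers close. It gives the time, the measured TCP pose, the force and the opening at its end, in the units of the state.
- bot.get_obs(): the state, without advancing time (a new reading comes with each control period).
- bot.capture(name): name is "scene" or "top"; returns a dict with "frame" (420x560x3 uint8, blue, green, red), "K" (3x3 intrinsics, pixels), "k1" (the pictures are not rectified: a ray, as slopes to the right and down, at radius r is drawn at 1 + k1 r^2 times it, then the intrinsics apply), "origin" and "orientation" of the camera in the world. Camera axes: x right, y down, z forward; pixel columns grow to the right and rows downward; lengths in mm; the calibration is good to about 2 mm. A picture is of the moment at which its call begins. There is no depth.
- bot.close_job(): hands the job in, once; it reports no verdict.
The state is a dict: "time": time; "joint_positions": joint angles; "dq": joint speeds; "tau": joint torques, N m; "tool_pos": TCP position; "tcp_rot": TCP orientation; "contact_force": force on the tool from outside, world axes, zero at the start; "moment": the same for the moment, N m; "grip_width": finger opening in mm.
Only numpy, scipy, OpenCV 4.12 (cv2) and the standard library are available. Lean on these libraries where they do the work, as an engineer would, in place of code of your own. Each camera call takes 0.05 s, during which the arm holds its last target.

## Task

Close the blue shipping canister on the packing bench: put the lid into its mouth with the orange key in the orange-marked notch so that it lies fully home, then turn the canister's lock collar clockwise by its yellow fin until the fin stands at the green locked mark. Let go of everything, and do not disturb the tape roll, the carton or the hand scanner.

Things in the scene. Friction and masses are not known exactly. Their poses are not given: they have to be found in the camera images.
- canister: Upright round blue canister fixed to the bench, place and yaw vary. Origin: centre of its underside on the bench, z up its axis, +x towards the wide orange-marked notch. Outer radius 60 mm, shoulder ring radius 84 mm at heights 70-80. In the mouth a flat ledge (radius 44-60) at height 100 carries the lid; round it a rim, inner radius 50, rises to 110.
- notch (a point): Wide notch in the rim, at the canister's +x: point on the ledge, 54 mm from the axis, height 100 mm. 32 mm wide at the rim's inner edge, reaches out to radius 60; orange patch in it, orange mark outside it on the shoulder. Opposite, at -x, is a narrow notch, 18 mm wide, too narrow for the lid's orange key.
- locked_mark (a point): Green mark on the shoulder where the fin stands when locked: 75 mm from the axis, height 80 mm, at bearing pi-0.6 rad in the canister's frame (bearings anticlockwise from its +x, seen from above). A white mark at bearing pi+0.6 shows where the fin stands when fully open.
- collar (a joint): Dark steel collar captive on the rim, turns about the canister's axis; rad, grows CLOCKWISE from above: 0 open, 1.2 locked against a stop; starts at 0 to 0.3 and stays where left (friction 0.12 N m). Outer radius 66 mm, height 94-118. Its inward flange (radius 51-61, height 111-118) has cut-outs that free both notches up to 0.3 and covers the lid's lugs when locked; a lid not home blocks it.
- fin (a point): Grip point on the collar's yellow upright fin: 78 mm from the canister's axis, height 138 mm, bearing in the canister's frame pi+0.6 minus the joint value. The fin is a radial plate 10 mm thick (along the turning direction), radius 64 to 92 mm, height 98 to 150 mm, free on both sides: pinch it from above across its thickness, or push it.
- lid: Loose white lid, 0.13-0.25 kg, upright on the bench. Origin: centre of its underside, z up. Disc radius 47.5 mm, 8 thick. Lugs in its plane reach radius 57: orange key 26 wide at +x, white lug 12 wide at -x. Black bow handle along x: bar 62 long, 14 wide (y), 32-52 mm above the underside, orange dash on top at the key end. Seated: origin at canister height 100, centred, +x along canister +x.
- tape_roll: Bystander: brown tape roll lying flat, 100 mm outside diameter, 48 mm high. Origin: centre of its underside.
- carton: Bystander: closed cardboard carton, 100 x 140 x 60 mm (x, y, z). Origin: centre of its underside.
- scanner: Bystander: hand scanner lying flat, black handle 100 mm long along x, grey head 45 x 60 x 34 mm at +x with a red window. Origin: under the middle of the handle.
Things that resemble listed ones, but are neither listed nor needed, are in the scene too. Of the things that look like the lid, take the one that is farthest to the robot's left at the start.

How it is judged:
By the outcome, as a careful person would: the job done as asked, in the order asked, and still so for the second after the job is handed in, with the robot touching nothing.
It also fails if it takes over 58 s, if anything falls off the work surface, if the arm or the gripper's body presses on something with over 40 N, if the wrist force passes 120 N, or if a joint passes its speed limit or range.

## Working session

There is one attempt and no reset: what is moved stays moved. The work goes in short steps, Python scripts to look and compute and a tool call to move; the robot and the scene stay as the last step left them, time stands still between calls to the robot, and variables do not carry over. Pictures are saved under pics/ and viewed, and the job is handed in when it is done.

Besides the shell and the picture viewer there is one more tool, called by a JSON object that holds its "api" and its "payload", one argument or row to a line. arm_command: Moves the arm, as the interface text tells. Its arguments: {"type":"object","properties":{"moves":{"type":"array"}},"required":["moves"]}

```bash
ls; mkdir -p pics
python3 - <<'E'
from plant import bot
import cv2,pickle
d={}
for n in("scene","top"):
    c=bot.capture(n); d[n]=c; cv2.imwrite(f"pics/{n}0.png",c["frame"]); print(n,c["K"],c["k1"],c["origin"],c["orientation"])
pickle.dump(d,open("c0.pkl","wb"))
print(bot.get_obs())
E
```

```text
pics
scene [[447.47110601   0.         282.50883206]
 [  0.         447.47110601 203.4127346 ]
 [  0.           0.           1.        ]] -0.12089559873039678 [1396.79652335 -331.57588763  912.83637806] [-2.3284642  -0.00386494  1.31684063]
top [[529.41736618   0.         284.90095665]
 [  0.         529.41736618 215.25862204]
 [  0.           0.           1.        ]] -0.16942294097413052 [ 395.68445277 -118.3797549  1272.54315991] [-2.98285032e+00 -1.47376616e-03 -1.58323887e+00]
{'time': 0.1, 'joint_positions': array([-1.47296417e+00,  3.42639658e-01,  1.52492646e+00, -2.56659702e-05,
        1.27540930e+00, -1.45948208e-01]), 'dq': array([ 0.0021935 , -0.00192421, -0.00220306,  0.00156023,  0.00109262,
       -0.00049067]), 'tau': array([ 1.27343243e-03, -4.32003736e+01, -2.44694781e+01,  7.18529779e-02,
        5.25656564e-02, -5.68904352e-05]), 'tool_pos': array([ 126.75299066, -509.33944767,  404.11950964]), 'tcp_rot': array([-1.69899643,  1.56941335,  1.68638408]), 'contact_force': array([ 0.29957115,  0.56271658, -0.49652014]), 'moment': array([-0.00705638,  0.01471562, -0.01402658]), 'grip_width': 91.8873951416766}
```

View pics/scene0.png

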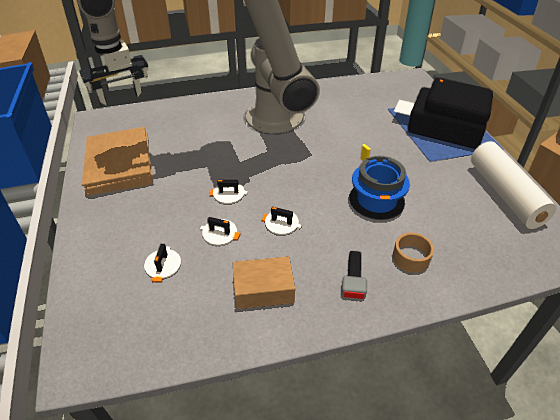

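View pics/top0.png

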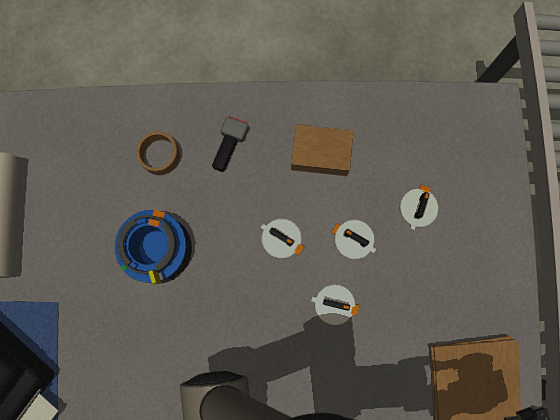

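```bash
cat > h.py <<'E'
import numpy as np,cv2
from scipy.spatial.transform import Rotation as R
def rot(e): return R.from_euler('xyz',e).as_matrix()
def ray(c,uv):
    uv=np.atleast_2d(np.asarray(uv,float)); K=c["K"]
    d=cv2.undistortPoints(uv.reshape(-1,1,2),K,np.array([c["k1"],0,0,0,0.])).reshape(-1,2)
    # model: drawn = ray*(1+k1 r^2)
    return np.c_[d,np.ones(len(d))]@rot(c["orientation"]).T
def plane(c,uv,z):
    d=ray(c,uv);o=np.asarray(c["origin"]);t=(z-o[2])/d[:,2]
    return o+t[:,None]*d
def proj(c,P):
    p=(np.atleast_2d(P)-np.asarray(c["origin"]))@rot(c["orientation"])
    s=p[:,:2]/p[:,2:]; s=s*(1+c["k1"]*(s**2).sum(1,keepdims=True))
    return s*c["K"][0,0]+c["K"][:2,2]
def blobs(m,mn=6):
    n,l,s,ce=cv2.connectedComponentsWithStats(m.astype(np.uint8))
    return [(ce[i].round(1),s[i][4],l==i) for i in range(1,n) if s[i][4]>=mn]
def circfit(P):
    A=np.c_[2*P[:,:2],np.ones(len(P))];b=(P[:,:2]**2).sum(1)
    x=np.linalg.lstsq(A,b,rcond=None)[0];return x[:2],np.sqrt(x[2]+x[0]**2+x[1]**2)
def masks(f):
    h=cv2.cvtColor(f,cv2.COLOR_BGR2HSV).astype(int);H,S,V=h[...,0],h[...,1],h[...,2]
    return dict(orange=(H>=6)&(H<=18)&(S>200)&(V>120),yellow=(H>=22)&(H<=32)&(S>150)&(V>80),green=(H>45)&(H<80)&(S>120)&(V>60),
      blue=(H>98)&(H<125)&(S>150)&(V>50),white=(S<50)&(V>165))
E
python3 - <<'E'
import pickle;from h import *
d=pickle.load(open("c0.pkl","rb"))
for n,c in d.items():
    m=masks(c["frame"])
    for k in m:
        print(n,k,[(b[0].tolist(),int(b[1])) for b in blobs(m[k],4)][:25])
c=d["top"]["frame"]
a=cv2.resize(c[180:300,100:220],None,fx=5,fy=5,interpolation=cv2.INTER_CUBIC);cv2.imwrite("pics/can0.png",a)
a=cv2.resize(c[200:280,240:320],None,fx=6,fy=6,interpolation=cv2.INTER_CUBIC)
b=cv2.resize(d["scene"]["frame"][190:250,250:310],None,fx=5,fy=5,interpolation=cv2.INTER_CUBIC)
b=cv2.copyMakeBorder(b,0,180,0,0,cv2.BORDER_CONSTANT)
cv2.imwrite("pics/lid0.png",np.hstack([a,b]))
cv2.imwrite("pics/can0s.png",cv2.resize(d["scene"]["frame"][130:230,330:430],None,fx=6,fy=6,interpolation=cv2.INTER_CUBIC))
E
```

```text
scene orange [([440.9, 80.3], 7), ([211.3, 191.9], 15), ([384.5, 196.5], 34), ([273.6, 207.6], 8), ([263.9, 217.0], 21), ([225.2, 221.4], 9), ([236.4, 235.4], 34), ([156.2, 258.2], 12), ([156.6, 279.0], 41)]
scene yellow [([364.8, 152.0], 106)]
scene green []
scene blue [([519.5, 5.7], 450), ([21.1, 126.9], 5109), ([495.5, 141.5], 4), ([382.7, 171.0], 625), ([377.4, 195.0], 1080), ([8.6, 265.0], 2384)]
scene white [([281.5, 233.0], 57420), ([321.7, 50.3], 935), ([123.5, 47.0], 43), ([248.8, 59.3], 94), ([188.9, 66.2], 1516), ([236.0, 53.0], 5), ([30.1, 243.1], 3727), ([193.7, 122.1], 5695), ([119.8, 74.8], 70), ([306.0, 72.8], 6), ([412.5, 77.0], 4), ([121.1, 82.2], 111), ([390.3, 85.3], 9), ([403.4, 84.6], 5), ([372.7, 89.3], 17), ([326.5, 90.0], 4), ([339.3, 92.3], 6), ([391.8, 93.8], 16), ([344.0, 93.0], 5), ([410.3, 95.5], 11), ([224.2, 104.2], 8), ([128.3, 109.7], 18), ([75.2, 116.4], 5), ([128.5, 121.6], 90), ([295.6, 118.7], 26)]
top orange [([424.7, 188.1], 40), ([426.1, 195.6], 11), ([158.1, 213.5], 57), ([153.2, 222.1], 46), ([335.5, 228.2], 31), ([348.6, 231.9], 9), ([289.0, 240.8], 13), ([298.8, 249.0], 50), ([346.1, 306.7], 14), ([354.8, 309.5], 49)]
top yellow [([151.9, 276.6], 50)]
top green [([123.7, 267.3], 21)]
top blue [([129.3, 230.8], 192), ([174.9, 246.8], 660), ([147.8, 245.3], 1270), ([138.1, 275.6], 172)]
top white [([417.8, 208.2], 804), ([280.4, 238.0], 887), ([354.2, 239.5], 903), ([333.4, 300.0], 698), ([39.3, 408.9], 305)]
```

View pics/can0.png

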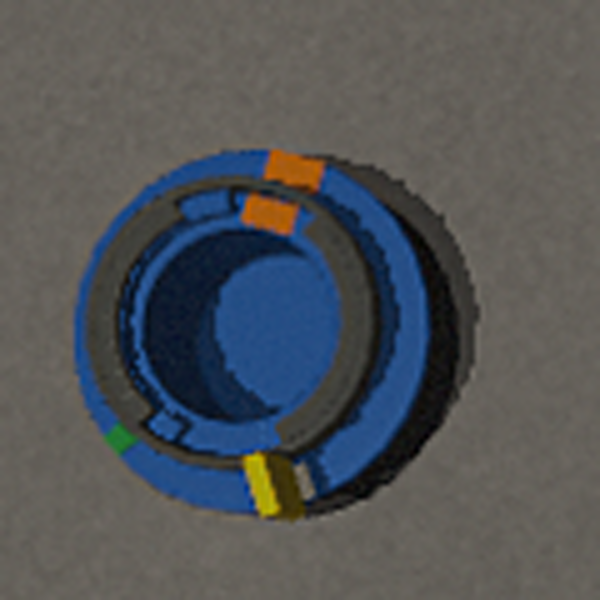

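View pics/lid0.png

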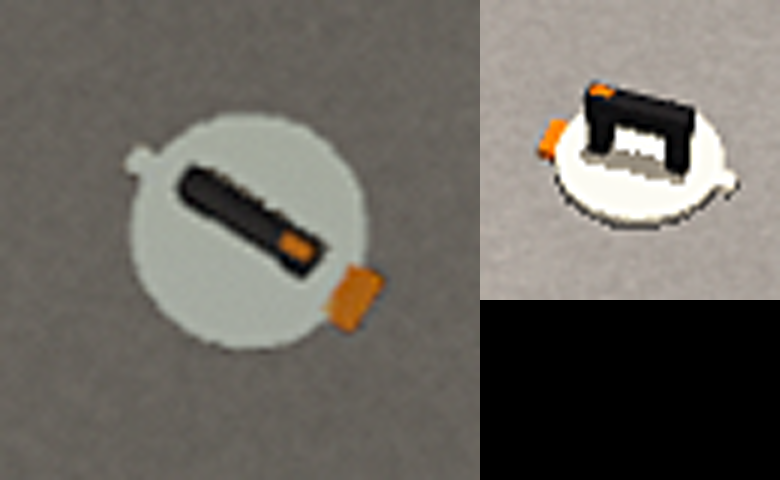

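View pics/can0s.png

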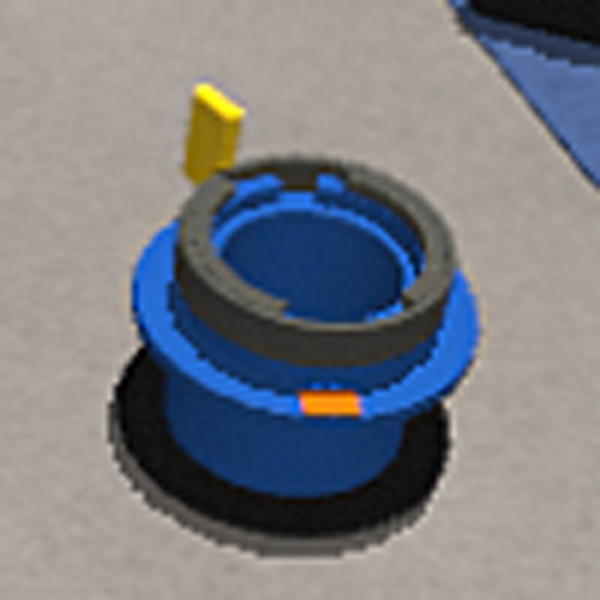

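```bash
cat > meas.py <<'E'
import pickle;from h import *
d=pickle.load(open("c0.pkl","rb"))
def rayedge(mask_pts,cen,z): pass
for n in ("top","scene"):
    c=d[n];m=masks(c["frame"])
    # --- lid disc
    lp=(281,238) if n=="top" else (282,221)
    x0=max(lp[0]-45,0)
    h=cv2.cvtColor(c["frame"],cv2.COLOR_BGR2HSV).astype(int)
    thr=130 if n=="top" else 222
    w=(h[...,2]>thr)&(h[...,1]<60 if n=="top" else h[...,1]<14)
    sel=np.zeros_like(w);sel[lp[1]-30:lp[1]+30,lp[0]-30:lp[0]+30]=1
    bl=max(blobs(w&sel,50),key=lambda b:b[1])
    ct=max(cv2.findContours(bl[2].astype(np.uint8),cv2.RETR_EXTERNAL,cv2.CHAIN_APPROX_NONE)[0],key=len).reshape(-1,2)
    P=plane(c,ct,8)
    for _ in range(8):
        q,r=circfit(P);e=np.abs(np.hypot(*(P[:,:2]-q).T)-r);P=P[e<max(1.5,np.percentile(e,85))] if _<7 else P
    print(n,"lid circle",q.round(1),r.round(1),len(P),len(ct))
T=d["top"];S=d["scene"]
key=plane(T,[298.8,249.0],8)[0];print("key top",key.round(1)," scene",plane(S,[263.9,217.0],8)[0].round(1))
dash=plane(T,[289.0,240.8],52)[0];print("dash top",dash.round(1),"scene",plane(S,[273.6,207.6],52)[0].round(1))
# black bar
for n,lp in(("top",(281,238)),("scene",(282,214))):
    c=d[n];f=c["frame"];b=(f.max(2)<60);sel=np.zeros_like(b);sel[lp[1]-18:lp[1]+18,lp[0]-18:lp[0]+18]=1
    for bb in blobs(b&sel,20):print(n,"black",bb[0],bb[1])
print("shoulder orange top",plane(T,[158.1,213.5],80).round(1),"scene",plane(S,[384.5,196.5],80).round(1))
print("notch patch top",plane(T,[153.2,222.1],100).round(1))
print("green",plane(T,[123.7,267.3],80).round(1))
# shoulder outline
for n,cen in(("top",(150,247)),("scene",(381,183))):
    c=d[n];m=masks(c["frame"]);mm=(m["blue"]|m["orange"]|m["green"])
    pts=[]
    for a in np.arange(0,2*np.pi,np.pi/60):
        rr=np.arange(15,48,.25);u=cen[0]+rr*np.cos(a);v=cen[1]+rr*np.sin(a)
        inn=mm[np.round(v).astype(int),np.round(u).astype(int)]
        if inn.any(): i=np.nonzero(inn)[0][-1];pts.append((u[i],v[i]))
    pts=np.array(pts);P=plane(c,pts,80)
    if n=="top": P=P[pts[:,0]<150]
    else: P=P[pts[:,1]<180]
    for _ in range(8):
        q,r=circfit(P);e=np.abs(np.hypot(*(P[:,:2]-q).T)-r);P=P[e<max(1.5,np.percentile(e,85))]
    print(n,"shoulder",q.round(1),r.round(1),len(P))
    # fixed radius fit
    from scipy.optimize import least_squares
    s=least_squares(lambda x:np.hypot(P[:,0]-x[0],P[:,1]-x[1])-84,q,loss="soft_l1");print("  fixed84",s.x.round(1),np.abs(s.fun).mean().round(2))
E
python3 meas.py
```

```text
top lid circle [ 543.3 -112.6] 46.4 93 117
scene lid circle [ 540.1 -108.5] 44.7 50 104
key top [ 515.8 -155.1    8. ]  scene [ 513.3 -153.5    8. ]
dash top [ 531.  -131.4   52. ] scene [ 527.1 -127.9   52. ]
top black [280.2 235.5] 138
scene black [281.9 214.4] 205
shoulder orange top [[594.2 169.6  80. ]] scene [[588.4 174.   80. ]]
notch patch top [[571.3 175.6 100. ]]
green [[470.6 247.4  80. ]]
top shoulder [520.6 187.9] 82.4 54
  fixed84 [520.6 185.9] 0.75
scene shoulder [507.4 196.5] 79.6 14
  fixed84 [514.9 196.2] 1.82
```

```bash
cat >> h.py <<'E'
def tool(o):
    M=rot(o["tcp_rot"]);return np.asarray(o["tool_pos"]),M
def plan(o,goal_grip,ydir,off):
    """goal grip xyz, desired angle of tool y in world; prints shift cm and turn deg (about tool x, wrapped ±180)"""
    p,M=tool(o);g=p+off*M[:,0];s=M.T@(np.asarray(goal_grip)-g)/10
    a=np.arctan2(M[1,1],M[0,1]);up=M[2,0]
    dz=(ydir-a+np.pi)%(2*np.pi)-np.pi
    return g,a,s,np.degrees(dz)*np.sign(up)
E
python3 - <<'E'
from h import *;from plant import bot
o=bot.get_obs();p,M=tool(o);print(M.round(3),bot.grip_point_offset)
ly=-2.14
print(plan(o,[542.5,-111.5,120],ly+np.pi/2,bot.grip_point_offset))
print(plan(o,[542.5,-111.5,120],ly-np.pi/2,bot.grip_point_offset))
E
```

```text
[[-0.     0.241 -0.97 ]
 [ 0.001 -0.97  -0.241]
 [-1.    -0.001 -0.   ]] 159.20000000000002
(array([ 126.72759827, -509.12074621,  244.91966189]), np.float64(-1.3270083472495438), array([ 12.53994594, -28.53324495, -49.94339182]), np.float64(-43.41900951803345))
(array([ 126.72759827, -509.12074621,  244.91966189]), np.float64(-1.3270083472495438), array([ 12.53994594, -28.53324495, -49.94339182]), np.float64(136.58099048196655))
```

{"api": "arm_command", "payload": {
  "moves": [
    [5,-14,-25,-22,1],
    [9,-28.5,-50,-43.4,1],
    [9,-28.5,-50,-43.4,1],
    [9,-28.5,-50,-43.4,1],
    [9,-28.5,-50,-43.4,1],
    [9,-28.5,-50,-43.4,1],
    [9,-28.5,-50,-43.4,1],
    [9,-28.5,-50,-43.4,1],
    [9,-28.5,-50,-43.4,1],
    [9,-28.5,-50,-43.4,1]
  ]
}}

```text
time: 1.1
tool_pos: [485.2, -166.7, 326.8]
tcp_rot: [-2.271, 1.569, 1.872]
contact_force: [0.9, -0.5, 0.0]
grip_width: 91.7
```

{"api": "arm_command", "payload": {
  "moves": [
    [0,0,0,0,1]
  ]
}}

```text
time: 1.2
tool_pos: [487.8, -162.7, 325.4]
tcp_rot: [-2.295, 1.567, 1.853]
contact_force: [-0.6, -0.8, -1.1]
grip_width: 92.1
```

```bash
cat > look.py <<'E'
import sys,pickle;from h import *;from plant import bot
tag=sys.argv[1];d={n:bot.capture(n) for n in("scene","top")};d["obs"]=bot.get_obs();pickle.dump(d,open(tag+".pkl","wb"))
def crop(n,u,v,w,k):
    return cv2.resize(d[n]["frame"][max(v-w,0):v+w,max(u-w,0):u+w],(400,400),interpolation=cv2.INTER_CUBIC)
su,sv,tu,tv,w=map(int,sys.argv[2:7])
cv2.imwrite(f"pics/{tag}.png",np.hstack([crop("scene",su,sv,w,1),crop("top",tu,tv,w,1)]))
o=d["obs"];p,M=tool(o);print(o["time"],"grip pt",(p+bot.grip_point_offset*M[:,0]).round(1),"a",np.arctan2(M[1,1],M[0,1]).round(4),"down",M[:,0].round(3),o["contact_force"].round(1),o["grip_width"])
E
python3 look.py p1 282 190 281 238 50
```

```text
1.3 grip pt [ 485.3 -165.2  166.8] a -0.5663 down [-0.002  0.002 -1.   ] [-0.2  0.2  0.6] 91.86728315407423
```

View pics/p1.png

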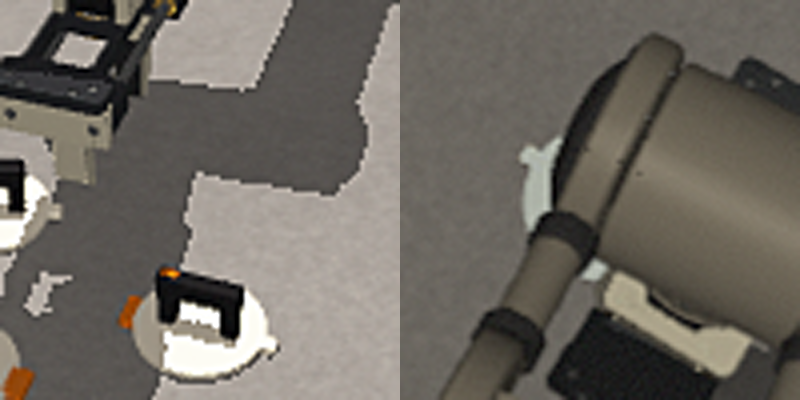

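Run:
```python
from h import *;from plant import bot
o=bot.get_obs()
print(plan(o,[541.7,-110.5,110],-2.14+np.pi/2,bot.grip_point_offset))
```

```text
(array([ 485.27227294, -165.2258267 ,  166.80583156]), np.float64(-0.5663403926263701), array([ 5.67934091,  1.84165094, -7.64280567]), np.float64(0.16405389272318796))
```

{"api": "arm_command", "payload": {
  "moves": [
    [2,1,-4,0,1],
    [5,1.8,-7.6,0,1],
    [5,1.8,-7.6,0,1],
    [5,1.8,-7.6,0,1],
    [5,1.8,-7.6,0,1],
    [5,1.8,-7.6,0,1]
  ]
}}

```text
time: 1.9
tool_pos: [541.0, -112.3, 277.2]
tcp_rot: [-2.203, 1.57, 1.941]
contact_force: [-0.6, 0.8, -0.1]
grip_width: 91.9
```

```bash
python3 look.py p2 282 200 281 238 50;python3 - <<'E'
from h import *;from plant import bot
o=bot.get_obs()
print(plan(o,[541.7,-110.5,43],-2.14+np.pi/2,bot.grip_point_offset)[2:])
E
```

```text
2.0 grip pt [ 541.  -111.7  117.8] a -0.5679 down [-0.001  0.001 -1.   ] [-0.5  0.2 -0.3] 91.4982586903242
(array([ 7.48473747e+00, -8.16362346e-04, -1.34769298e-01]), np.float64(0.07695259097780058))
```

View pics/p2.png

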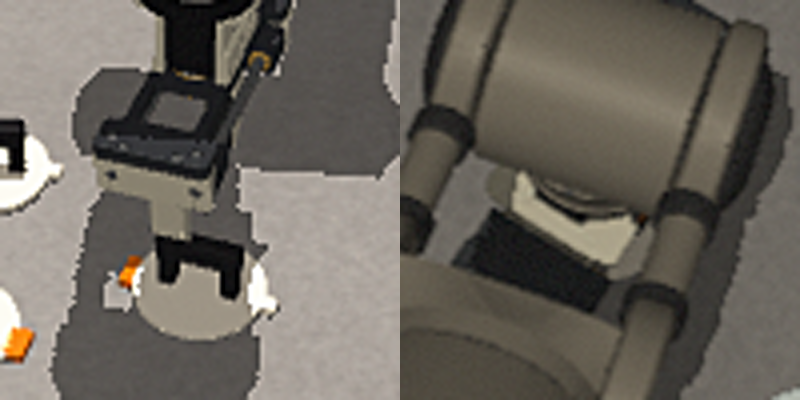

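{"api": "arm_command", "payload": {
  "moves": [
    [4,0,-0.1,0,1],
    [7.5,0,-0.1,0,1],
    [7.5,0,-0.1,0,1],
    [7.5,0,-0.1,0,1],
    [7.5,0,-0.1,0,1]
  ]
}}

```text
time: 2.5
tool_pos: [542.3, -111.4, 204.0]
tcp_rot: [2.197, 1.568, 0.058]
contact_force: [-0.2, -0.7, 0.6]
grip_width: 91.8
```

```bash
python3 look.py p3 282 200 281 238 50
```

```text
2.6 grip pt [ 542.6 -111.3   44.8] a -0.568 down [ 0.003  0.    -1.   ] [-0.2 -0.   0.4] 91.98239447888308
```

View pics/p3.png

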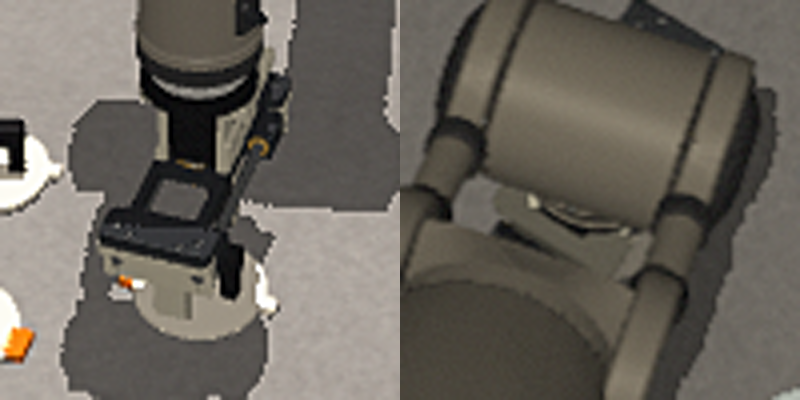

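Fingers straddle the bar. Close, then look.

{"api": "arm_command", "payload": {
  "moves": [
    [0.1,0,0,0,0.6],
    [0.1,0,0,0,0.3],
    [0.1,0,0,0,0],
    [0.1,0,0,0,0],
    [0.1,0,0,0,0],
    [0.1,0,0,0,0],
    [0.1,0,0,0,0],
    [0.1,0,0,0,0],
    [0.1,0,0,0,0],
    [0.1,0,0,0,0]
  ]
}}

```text
time: 3.6
tool_pos: [542.2, -111.3, 203.0]
tcp_rot: [2.182, 1.568, 0.043]
contact_force: [0.0, -0.3, -0.3]
grip_width: 16.7
```

{"api": "arm_command", "payload": {
  "moves": [
    [-4,0,0,0,0],
    [-8,0,0,0,0],
    [-12,0,0,0,0],
    [-12,0,0,0,0],
    [-12,0,0,0,0],
    [-12,0,0,0,0]
  ]
}}

```text
time: 4.2
tool_pos: [541.4, -111.1, 321.5]
tcp_rot: [-2.456, 1.57, 1.688]
contact_force: [-0.1, 0.0, -2.2]
grip_width: 13.9
```

```bash
python3 look.py p4 282 180 281 238 60
```

```text
4.3 grip pt [ 541.4 -111.   162.1] a -0.568 down [-0.001  0.001 -1.   ] [-0.4  0.5 -2.4] 13.526523363708915
```

View pics/p4.png

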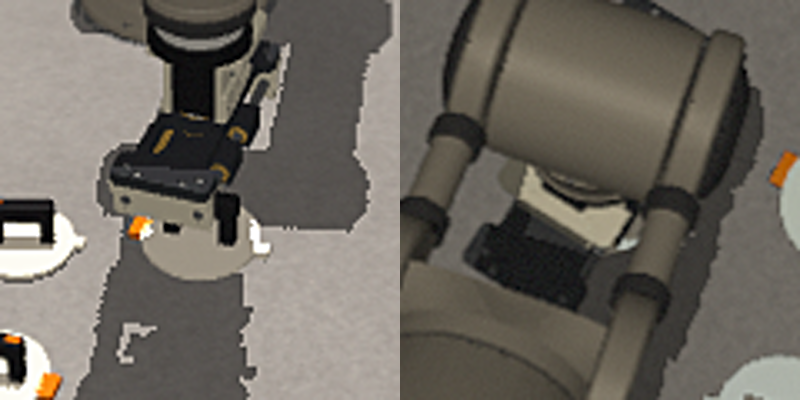

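Run:
```python
import pickle;from h import *
d=pickle.load(open("c0.pkl","rb"))
f=d["scene"]["frame"]
for u in (370,395): print(u,[(v,f[v,u].tolist()) for v in range(152,216,1)])
v=178;print([(u,f[v,u].tolist()) for u in range(346,416)])
q=np.array([520.7,187.4])
im={}
for n in("scene","top"):
    g=cv2.resize(d[n]["frame"],None,fx=6,fy=6,interpolation=cv2.INTER_CUBIC)
    for z,r,col in((80,84,(0,255,255)),(70,84,(0,0,255)),(118,66,(0,255,0)),(118,51,(255,255,0)),(100,44,(255,0,255))):
        t=np.linspace(0,2*np.pi,200);P=np.c_[q[0]+r*np.cos(t),q[1]+r*np.sin(t),0*t+z]
        uv=((proj(d[n],P)+.5)*6).astype(int);cv2.polylines(g,[uv.reshape(-1,1,2)],True,col,1)
    c=proj(d[n],[[*q,90]])[0]*6
    im[n]=g[int(c[1])-300:int(c[1])+300,int(c[0])-300:int(c[0])+300]
    cv2.imwrite(f"pics/ov_{n}.png",im[n])
```

```text
370 [(152, [132, 147, 158]), (153, [142, 153, 161]), (154, [146, 152, 159]), (155, [165, 166, 172]), (156, [153, 153, 160]), (157, [105, 108, 108]), (158, [48, 53, 53]), (159, [21, 38, 47]), (160, [199, 98, 38]), (161, [230, 115, 36]), (162, [208, 104, 35]), (163, [108, 53, 16]), (164, [82, 42, 12]), (165, [189, 96, 36]), (166, [214, 110, 41]), (167, [147, 75, 27]), (168, [94, 47, 18]), (169, [96, 50, 19]), (170, [100, 51, 18]), (171, [101, 52, 18]), (172, [102, 54, 21]), (173, [100, 51, 14]), (174, [103, 52, 18]), (175, [102, 46, 8]), (176, [102, 64, 44]), (177, [93, 97, 99]), (178, [94, 105, 107]), (179, [84, 92, 92]), (180, [85, 92, 92]), (181, [50, 54, 52]), (182, [39, 41, 42]), (183, [44, 47, 47]), (184, [45, 47, 48]), (185, [42, 47, 46]), (186, [44, 51, 51]), (187, [48, 49, 48]), (188, [102, 52, 18]), (189, [103, 52, 17]), (190, [99, 50, 13]), (191, [105, 53, 23]), (192, [100, 50, 19]), (193, [92, 46, 15]), (194, [227, 117, 43]), (195, [218, 111, 41]), (196, [212, 110, 42]), (197, [110, 60, 27]), (198, [97, 50, 18]), (199, [100, 50, 15]), (200, [103, 54, 22]), (201, [103, 53, 2
[... 2568 characters left out ...]
, 22]), (385, [103, 52, 20]), (386, [101, 52, 19]), (387, [102, 54, 23]), (388, [98, 50, 19]), (389, [95, 48, 16]), (390, [94, 48, 15]), (391, [94, 49, 22]), (392, [91, 46, 21]), (393, [85, 43, 10]), (394, [84, 45, 19]), (395, [78, 41, 16]), (396, [66, 30, 1]), (397, [130, 105, 92]), (398, [100, 105, 110]), (399, [89, 101, 107]), (400, [94, 101, 104]), (401, [92, 98, 100]), (402, [92, 98, 99]), (403, [85, 97, 101]), (404, [68, 60, 60]), (405, [178, 91, 33]), (406, [219, 106, 31]), (407, [206, 110, 55]), (408, [171, 146, 135]), (409, [146, 166, 182]), (410, [149, 159, 168]), (411, [154, 162, 169]), (412, [158, 165, 174]), (413, [157, 165, 173]), (414, [157, 164, 173]), (415, [155, 162, 169])]
```

View pics/ov_scene.png

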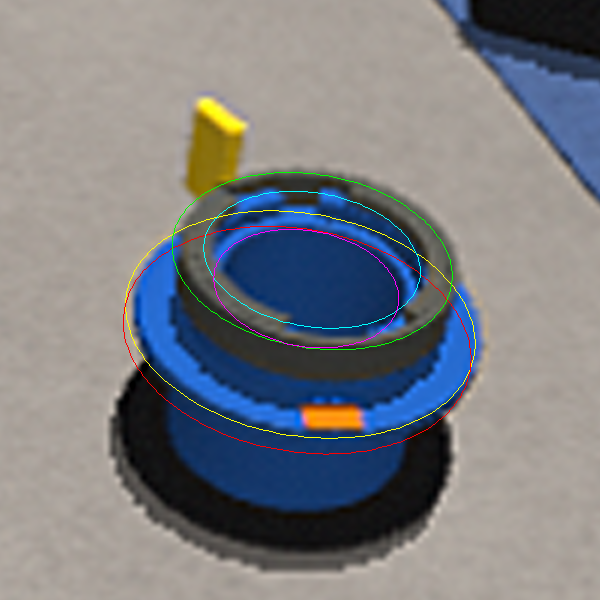

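View pics/ov_top.png

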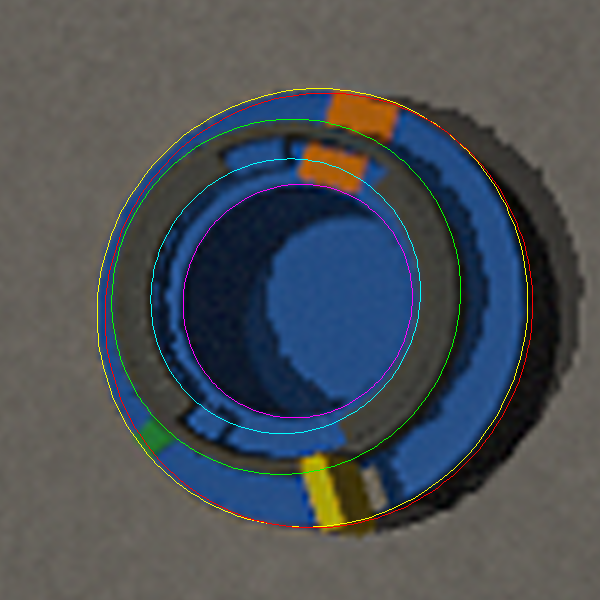

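Run:
```python
from h import *;from plant import bot
o=bot.get_obs()
print(plan(o,[518.7,189,215],-0.235+np.pi/2,bot.grip_point_offset))
```

```text
(array([ 541.42026132, -111.01401503,  162.063259  ]), np.float64(-0.5680440794297835), array([ -5.25459385, -18.06136001, -24.07167835]), np.float64(-109.08202014314637))
```

{"api": "arm_command", "payload": {
  "moves": [
    [-3,0,0,-8,0],
    [-5.3,-3,-4,-16,0],
    [-5.3,-5.5,-7,-24,0],
    [-5.3,-7.5,-10,-32,0],
    [-5.3,-9.5,-13,-40,0],
    [-5.3,-12,-16,-48,0],
    [-5.3,-14,-19,-56,0],
    [-5.3,-16,-21.5,-64,0],
    [-5.3,-18,-24,-72,0],
    [-5.3,-18,-24,-80,0]
  ]
}}

```text
time: 5.3
tool_pos: [518.1, 191.2, 373.2]
tcp_rot: [-2.973, 1.567, 2.577]
contact_force: [-0.6, -0.5, -0.7]
grip_width: 13.9
```

```bash
python3 look.py p5 382 150 150 240 70
python3 - <<'E'
from h import *;from plant import bot
o=bot.get_obs()
print(plan(o,[518.7,189,215],-0.235+np.pi/2,bot.grip_point_offset))
E
```

```text
5.4 grip pt [518.1 188.9 214. ] a 0.8314 down [-0.003  0.001 -1.   ] [-0.9 -0.3 -0.8] 13.693131465046752
(array([518.10664473, 188.90571847, 214.04555812]), np.float64(0.8314382988573034), array([-0.09561941,  0.04679269,  0.03723655]), np.float64(-28.897586364365367))
```

View pics/p5.png

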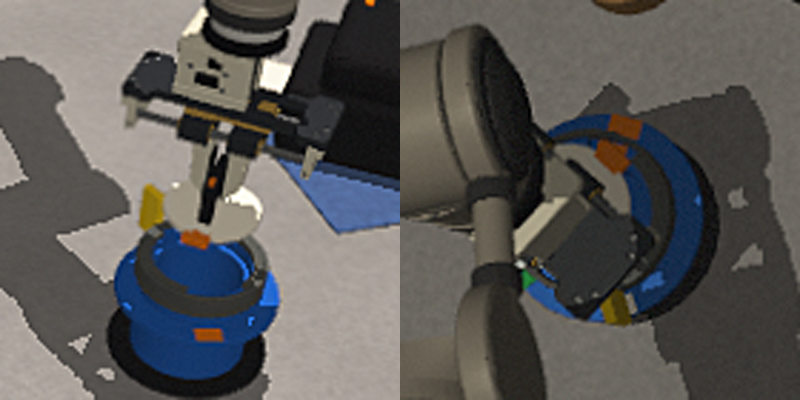

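{"api": "arm_command", "payload": {
  "moves": [
    [0,0,0,-8,0],
    [0,0,0,-16,0],
    [0,0,0,-24,0],
    [0,0,0,-28.9,0],
    [0,0,0,-28.9,0],
    [0,0,0,-28.9,0]
  ]
}}

```text
time: 6.0
tool_pos: [518.7, 188.3, 372.7]
tcp_rot: [-2.968, 1.567, 3.074]
contact_force: [0.7, -0.6, -0.7]
grip_width: 14.0
```

```bash
python3 look.py p6 382 150 150 240 70
python3 - <<'E'
import pickle;from h import *
for t in("p5","p6"):
    d=pickle.load(open(t+".pkl","rb"))
    for n in("scene","top"):
        m=masks(d[n]["frame"])
        u0,v0=(380,160) if n=="scene" else (150,240)
        for k in("orange","yellow","green"):
            print(t,n,k,[(b[0].tolist(),int(b[1])) for b in blobs(m[k],3) if abs(b[0][0]-u0)<60 and abs(b[0][1]-v0)<60])
E
```

```text
6.1 grip pt [518.1 188.5 213.8] a 1.3322 down [-0.004  0.    -1.   ] [ 0.1 -0.2 -2.4] 13.947648296626193
p5 scene orange [([385.6, 143.2], 5), ([380.1, 163.5], 35), ([384.5, 196.5], 34)]
p5 scene yellow [([364.6, 152.3], 97)]
p5 scene green []
p5 top orange []
p5 top yellow [([152.8, 278.6], 29)]
p5 top green [([124.1, 267.2], 18)]
p6 scene orange [([388.5, 144.0], 6), ([388.0, 165.6], 34), ([384.5, 196.5], 34)]
p6 scene yellow [([364.1, 152.5], 87)]
p6 scene green []
p6 top orange []
p6 top yellow [([152.0, 276.4], 47)]
p6 top green [([124.6, 267.0], 12)]
```

View pics/p6.png

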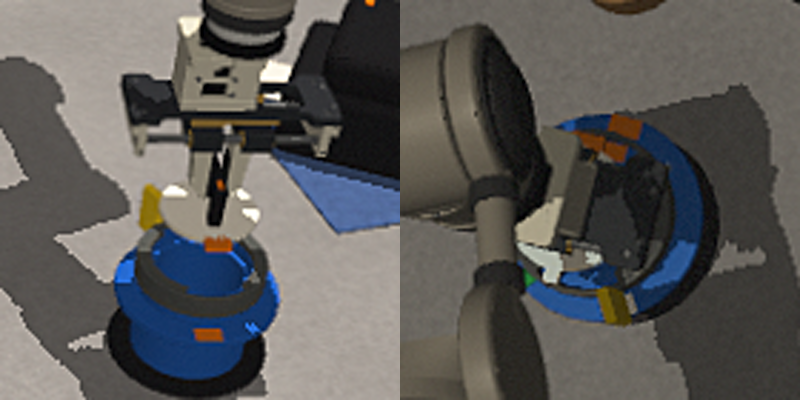

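Run:
```python
import pickle;from h import *
A=[];B=[]
for t,obs,dash in(("p5",[380.1,163.5],[385.6,143.2]),("p6",[388.0,165.6],[388.5,144.0])):
    d=pickle.load(open(t+".pkl","rb"));c=d["scene"];p,M=tool(d["obs"]);g=p+159.2*M[:,0]
    y=np.arctan2(M[1,1],M[0,1])-np.pi/2;u=np.array([np.cos(y),np.sin(y),0])
    def kp(e): return proj(c,[g+u*(57+e)+[0,0,-36.3]])[0]
    def dp(e,r=23): return proj(c,[g+u*(r+e)+[0,0,8.2]])[0]
    J=kp(1)-kp(0);print(t,y,"key res",np.array(obs)-kp(0),"J",J,"dash res(r23)",np.array(dash)-dp(0))
    A+= [[1,0,J[0]],[0,1,J[1]]];B+=list(np.array(obs)-kp(0))
x,r,_,_=np.linalg.lstsq(np.array(A),np.array(B),rcond=None);print(x,np.array(A)@x-B)
# bench: dash r
T=pickle.load(open("c0.pkl","rb"))["top"]
```

```text
p5 -0.7393580279375932 key res [ 2.21897587 -0.42612331] J [-0.1212555   0.20575199] dash res(r23) [ 1.14859543 -0.49680219]
p6 -0.23854811107965745 key res [-0.35066157 -0.06030851] J [0.07131724 0.23592262] dash res(r23) [-0.10823752 -0.44343952]
[  0.61621141   2.5688272  -12.73355111] [-0.05875131  0.37499707  0.05875131 -0.37499707]
```

Run:
```python
import pickle;from h import *;from scipy.optimize import least_squares;from scipy.ndimage import map_coordinates
d=pickle.load(open("c0.pkl","rb"));c=d["scene"];f=c["frame"].astype(float)
sat=f[...,0]-f[...,2]  # blue lit ~175; shade ~80; bench ~-15; orange negative
cen=(380.5,181)
for name,z,r in(("shoulder",80,84),):
    pts=[];ang=[]
    for a in np.arange(0,360,4):
        t=np.radians(a);rr=np.arange(14,36,.1);u=cen[0]+rr*np.cos(t);v=cen[1]+rr*np.sin(t)
        s=map_coordinates(sat,[v,u],order=1);b=np.nonzero(s>128)[0]
        if len(b): pts.append((u[b[-1]],v[b[-1]]));ang.append(a)
    pts=np.array(pts);ang=np.array(ang);P=plane(c,pts,z)
    k=(ang<200)|(ang>330)
    s=least_squares(lambda x:np.hypot(P[k,0]-x[0],P[k,1]-x[1])-r,[515,190],loss="soft_l1",f_scale=.7)
    print(name,s.x.round(1));print([(int(a),round(float(e),1)) for a,e in zip(ang[k],np.hypot(P[k,0]-s.x[0],P[k,1]-s.x[1])-r)])
# collar outer silhouette vs bench at back: top edge z118 r66 ; gray(dark)->bench
g=f.sum(2)/3;pts=[]
for a in np.arange(225,345,4):
    t=np.radians(a);rr=np.arange(10,34,.1);u=cen[0]+rr*np.cos(t);v=cen[1]-6+rr*np.sin(t)
    s=map_coordinates(g,[v,u],order=1);b=np.nonzero(s<128)[0]
    if len(b):pts.append((u[b[-1]],v[b[-1]],a))
pts=np.array(pts);P=plane(c,pts[:,:2],118);k=(pts[:,2]>250)
s=least_squares(lambda x:np.hypot(P[k,0]-x[0],P[k,1]-x[1])-66,[515,190],loss="soft_l1",f_scale=.7)
print("collar",s.x.round(1),[(int(a),round(float(e),1)) for a,e in zip(pts[k,2],np.hypot(P[k,0]-s.x[0],P[k,1]-s.x[1])-66)])
# inner flange edge z=118? and collar top/ side front edge (gray ~98 -> 45) z118 r66
pts=[]
for a in np.arange(40,150,4):
    t=np.radians(a);rr=np.arange(6,24,.1);u=cen[0]+rr*np.cos(t);v=cen[1]-6+rr*np.sin(t)
    s=map_coordinates(f[...,2],[v,u],order=1);b=np.nonzero(s>72)[0]
    if len(b):pts.append((u[b[-1]],v[b[-1]],a))
pts=np.array(pts);P=plane(c,pts[:,:2],118)
s=least_squares(lambda x:np.hypot(P[:,0]-x[0],P[:,1]-x[1])-66,[515,190],loss="soft_l1",f_scale=.7)
print("collar front",s.x.round(1),[(int(a),round(float(e),1)) for a,e in zip(pts[:,2],np.hypot(P[:,0]-s.x[0],P[:,1]-s.x[1])-66)])
```

```text
shoulder [517.4 192.3]
[(0, -2.4), (4, -2.1), (8, -1.0), (12, -1.2), (16, -0.4), (20, -0.4), (24, 0.3), (28, 0.2), (32, 0.0), (36, -0.4), (40, -0.2), (44, 0.8), (48, 0.2), (52, 0.3), (56, -0.1), (60, 2.2), (68, -20.5), (96, 0.7), (100, -0.0), (104, 0.7), (108, 0.4), (112, -0.6), (116, 0.2), (120, 0.8), (124, -0.4), (128, -0.7), (132, -0.4), (136, -0.1), (140, 0.1), (144, -0.1), (148, -0.8), (152, -0.6), (156, -0.7), (160, -0.9), (164, -0.6), (168, -0.9), (172, -1.4), (176, -0.6), (180, -1.5), (184, -1.3), (188, -1.8), (192, -3.1), (196, -2.6), (332, -17.8), (336, -20.9), (340, -21.8), (344, -24.9), (348, -1.4), (352, -2.0), (356, -1.7)]
collar [519.  191.6] [(253, -0.0), (257, -0.3), (261, -0.7), (265, 0.5), (269, -0.4), (273, -0.5), (277, 0.6), (281, -0.0), (285, 0.2), (289, -0.4), (293, 0.7), (297, 1.2), (301, -0.1), (305, -0.1), (309, 1.0), (313, -0.3), (317, -0.0), (321, -0.3), (325, 0.5), (329, 0.0), (333, -0.4), (337, 0.0), (341, -0.4)]
collar front [519.5 193.3] [(40, -0.3), (44, -0.7), (48, -0.8), (52, -0.9), (56, -1.0), (60, -0.9), (64, -0.8), (68, 49.6), (72, 52.0), (76, 54.1), (80, 56.0), (84, 57.6), (88, 58.8), (92, 58.2), (96, 0.3), (100, -0.8), (104, -0.7), (108, -0.4), (112, 0.2), (116, 0.6), (120, 0.5), (124, -0.6), (128, -0.6), (132, -0.0), (136, 0.4), (140, -0.5), (144, -0.2), (148, -0.4)]
```

Run:
```python
import pickle;from h import *
d=pickle.load(open("p6.pkl","rb"));p,M=tool(d["obs"]);g=p+159.2*M[:,0]
out=[]
for n,(u,v) in(("scene",(384,165)),("top",(145,245))):
    w=38;k=10;im=cv2.resize(d[n]["frame"][v-w:v+w,u-w:u+w],None,fx=k,fy=k,interpolation=cv2.INTER_CUBIC)
    for z,col in((-35.8,(0,255,0)),(-43.8,(0,0,255))):
        t=np.linspace(0,2*np.pi,200);P=np.c_[g[0]+47.5*np.cos(t),g[1]+47.5*np.sin(t),0*t+g[2]+z]
        uv=((proj(d[n],P)-[u-w,v-w]+.5)*k).astype(int);cv2.polylines(im,[uv.reshape(-1,1,2)],True,col,1)
    cv2.imwrite(f"pics/p6{n}.png",im[:600] if n=="scene" else im[150:750])
```

View pics/p6scene.png

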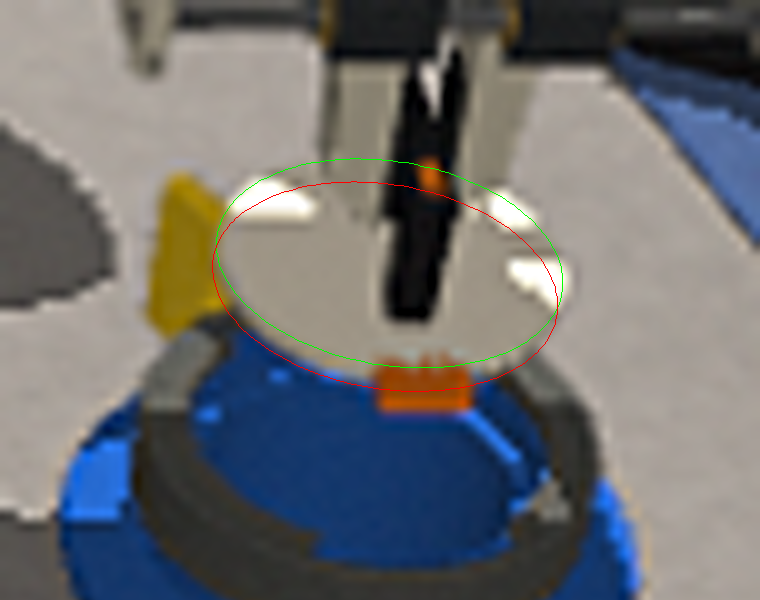

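View pics/p6top.png

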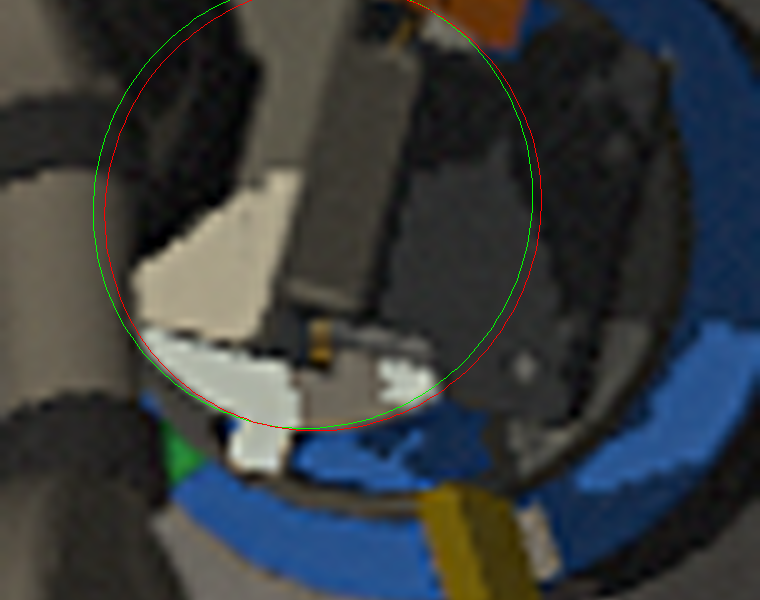

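Run:
```python
import pickle;from h import *
d=pickle.load(open("p6.pkl","rb"));p,M=tool(d["obs"]);g=p+159.2*M[:,0]
y=np.arctan2(M[1,1],M[0,1])-np.pi/2;zt=g[2]-35.8
f=d["top"]["frame"];h=cv2.cvtColor(f,cv2.COLOR_BGR2HSV)
m=(h[...,2]>150)&(h[...,1]<25);m[:, :115]=0;m[:,165:]=0;m[:230]=0;m[280:]=0
for b in blobs(m,5):print(b[0],b[1])
# edges bottom crescents: fit disc centre using contour points beyond
ct=np.vstack([x.reshape(-1,2) for x in cv2.findContours(m.astype(np.uint8),cv2.RETR_EXTERNAL,cv2.CHAIN_APPROX_NONE)[0]])
P=plane(d["top"],ct,zt);rel=P[:,:2]-g[:2]
for q,(x,yy) in zip(ct,rel):
    r=np.hypot(x,yy)
    if r>44: print(q,"r",round(r,1),"ang",round(np.degrees(np.arctan2(yy,x)),0),"local",np.round([x*np.cos(y)+yy*np.sin(y),-x*np.sin(y)+yy*np.cos(y)],1))
```

```text
[130.1 261. ] 97
[146.9 259.7] 15
[146 261] r 44.8 ang -155.0 local [-35. -28.]
[147 261] r 45.7 ang -153.0 local [-34.5 -30.1]
[148 261] r 46.8 ang -150.0 local [-34.  -32.2]
[149 260] r 46.1 ang -147.0 local [-31.4 -33.7]
[149 259] r 44.3 ang -145.0 local [-29.4 -33.2]
[121 255] r 44.9 ang 128.0 local [-35.3  27.8]
[122 256] r 44.6 ang 132.0 local [-36.8  25.1]
[122 257] r 46.0 ang 134.0 local [-38.9  24.6]
[123 258] r 46.0 ang 138.0 local [-40.4  21.9]
[124 258] r 44.5 ang 140.0 local [-39.9  19.8]
[125 259] r 44.8 ang 144.0 local [-41.4  17.1]
[126 260] r 45.3 ang 148.0 local [-43.   14.5]
[127 261] r 46.0 ang 151.0 local [-44.5  11.8]
[128 262] r 46.9 ang 155.0 local [-46.    9.2]
[129 262] r 46.0 ang 158.0 local [-45.5   7.1]
[130 262] r 45.3 ang 160.0 local [-45.   5.]
[131 263] r 46.6 ang 163.0 local [-46.5   2.3]
[131 264] r 48.6 ang 164.0 local [-48.5   1.8]
[130 265] r 51.2 ang 163.0 local [-51.1   3.3]
[130 266] r 53.2 ang 163.0 local [-53.1   2.8]
[130 267] r 55.2 ang 164.0 local [-55.1   2.2]
[131 268] r 56.6 ang 167.0 local [-56.6  -0.4]
[132 267] r 54.2 ang 168.0 local [-54.1  -2. ]
[133 268] r 55.8 ang 171.0 local [-55.6  -4.6]
[134 268] r 55.5 ang 173.0 local [-55.1  -6.7]
[134 267] r 53.5 ang 173.0 local [-53.1  -6.2]
[134 266] r 51.4 ang 173.0 local [-51.1  -5.6]
[134 265] r 49.3 ang 172.0 local [-49.1  -5.1]
[135 264] r 47.0 ang 174.0 local [-46.5  -6.6]
[136 264] r 46.8 ang 177.0 local [-46.   -8.7]
[136 263] r 44.8 ang 177.0 local [-44.   -8.2]
```

Run:
```python
import pickle;from h import *;from scipy.optimize import least_squares;from scipy.ndimage import map_coordinates
d0=pickle.load(open("c0.pkl","rb"));c=d0["top"];f=c["frame"].astype(float);sat=f[...,0]-f[...,2]
def fit(c,img,cen,rng,thr,sign,last,z,r,angs,show=True,lab=""):
    pts=[]
    for a in angs:
        t=np.radians(a);rr=np.arange(*rng,.05);u=cen[0]+rr*np.cos(t);v=cen[1]+rr*np.sin(t)
        s=map_coordinates(img,[v,u],order=1)*sign>thr*sign;b=np.nonzero(s)[0]
        if len(b): pts.append((u[b[-1 if last else 0]],v[b[-1 if last else 0]],a))
    pts=np.array(pts);P=plane(c,pts[:,:2],z)
    for free in(0,1):
        s=least_squares(lambda x:np.hypot(P[:,0]-x[0],P[:,1]-x[1])-(x[2] if free else r),[515,190,r],loss="soft_l1",f_scale=.5)
        print(lab,"free" if free else "fixed",s.x.round(1))
    e=np.hypot(P[:,0]-s.x[0],P[:,1]-s.x[1])-s.x[2];print([(int(a),round(float(x),1)) for a,x in zip(pts[:,2],e)])
cc=proj(c,[[520.7,187.4,118]])[0]; print(cc)
fit(c,sat,(150.5,246.5),(28,42),50,1,True,80,84,np.arange(80,290,6),lab="top shoulder left")
# collar outer (grey->blue), sat goes up
fit(c,sat,cc,(22,34),45,1,False,118,66,[a for a in np.arange(0,360,6)],lab="top collar outer")
c6=pickle.load(open("p6.pkl","rb"));cs=c6["scene"]
for v in (162,163,164,165,166,167,168,169): print(v,[(u,int(cs["frame"][v,u].mean()),int(cs["frame"][v,u,0])-int(cs["frame"][v,u,2])) for u in list(range(363,374))+list(range(396,408))])
```

```text
[145.48697353 243.5719866 ]
top shoulder left fixed [520.5 186.8  84. ]
top shoulder left free [520.5 188.   83.1]
[(92, 0.4), (98, -0.3), (104, -0.1), (110, 0.1), (116, -0.2), (122, 0.4), (128, -0.1), (134, 0.0), (146, -1.5), (152, -0.3), (158, 0.5), (164, 0.2), (170, 0.0), (176, -0.1), (182, -0.2), (188, 0.2), (194, 0.2), (200, 0.0), (206, 0.0), (212, 0.3), (218, 0.2), (224, -0.1), (230, -0.1), (236, -0.2), (242, -0.2), (248, 0.2), (254, -0.5), (260, 0.0), (266, -0.1), (272, 0.4)]
top collar outer fixed [521.4 188.5  66. ]
top collar outer free [523.9 196.3  56.9]
[(0, 1.8), (6, 2.1), (12, 2.4), (18, 24.1), (24, 2.5), (30, 23.8), (36, 2.2), (42, 1.9), (48, 1.5), (54, 0.9), (60, 0.3), (66, -0.4), (72, -1.2), (78, -2.1), (84, -3.1), (90, -4.0), (96, -5.1), (102, -6.1), (108, -7.1), (114, -8.2), (120, -9.2), (126, -10.1), (138, 5.7), (144, -12.7), (150, 3.6), (156, 3.0), (162, 2.1), (168, 1.3), (174, 0.9), (180, 0.4), (186, 0.1), (192, -0.3), (198, -0.3), (204, -0.4), (210, -0.0), (216, -0.1), (222, 0.4), (228, 0.8), (234, 1.3), (240, 2.1), (246, 2.7), (252, -12.4), (258, -11.7), (264
[... 2382 characters left out ...]
 -9), (364, 48, 4), (365, 69, 88), (366, 112, 171), (367, 112, 163), (368, 55, 83), (369, 56, 79), (370, 56, 79), (371, 58, 80), (372, 56, 85), (373, 59, 87), (396, 51, 74), (397, 46, 75), (398, 50, 54), (399, 32, -12), (400, 42, -6), (401, 49, -3), (402, 43, -5), (403, 40, -2), (404, 66, -5), (405, 135, -12), (406, 165, -15), (407, 162, -15)]
169 [(363, 46, -6), (364, 48, 7), (365, 55, 63), (366, 63, 99), (367, 63, 91), (368, 52, 79), (369, 54, 78), (370, 57, 81), (371, 58, 83), (372, 60, 83), (373, 60, 86), (396, 44, 67), (397, 47, 71), (398, 51, 68), (399, 48, 32), (400, 39, -9), (401, 50, -3), (402, 49, -4), (403, 43, -3), (404, 56, -4), (405, 122, -11), (406, 167, -17), (407, 162, -15)]
```

Run:
```python
from h import *;from plant import bot
o=bot.get_obs()
print(plan(o,[520.3,189.2,168],-0.255+np.pi/2,bot.grip_point_offset))
```

```text
(array([518.11141016, 188.51490526, 213.75669956]), np.float64(1.332248215715239), array([4.57487301, 0.12041942, 0.21303639]), np.float64(0.9426238001536751))
```

{"api": "arm_command", "payload": {
  "moves": [
    [0,0.1,0.2,0.9,0],
    [2,0.1,0.2,0.9,0],
    [4.5,0.1,0.2,0.9,0],
    [4.5,0.1,0.2,0.9,0],
    [4.5,0.1,0.2,0.9,0],
    [4.5,0.1,0.2,0.9,0]
  ]
}}

```text
time: 6.7
tool_pos: [521.2, 189.1, 329.3]
tcp_rot: [2.867, 1.569, 2.612]
contact_force: [0.3, 0.2, -1.1]
grip_width: 14.0
```

```bash
python3 look.py p7 382 175 147 243 38
```

```text
6.8 grip pt [520.8 189.2 170. ] a 1.3162 down [-0.001  0.001 -1.   ] [-1.2  0.5 -1.5] 13.930611595212248
```

View pics/p7.png

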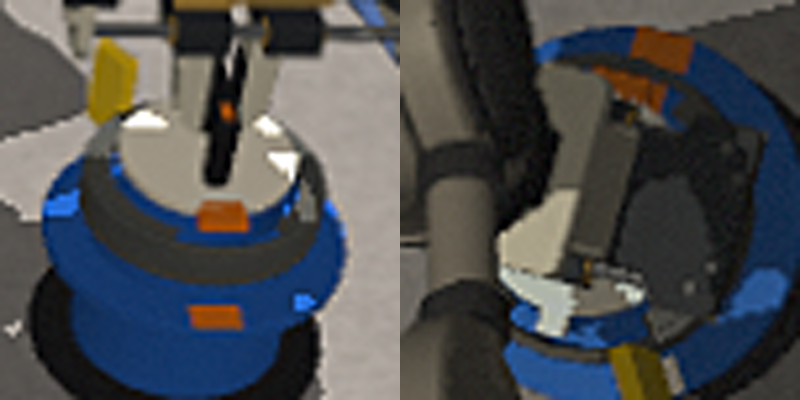

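Run:
```python
import pickle;from h import *
d=pickle.load(open("p7.pkl","rb"));p,M=tool(d["obs"]);g=p+159.2*M[:,0]
y=np.arctan2(M[1,1],M[0,1])-np.pi/2;u=np.array([np.cos(y),np.sin(y)]);cy=-.255
Q=np.array([520.3,189.2]);w=np.array([np.cos(cy),np.sin(cy)])
def circ(q,r,z):
    t=np.linspace(0,2*np.pi,300);return np.c_[q[0]+r*np.cos(t),q[1]+r*np.sin(t),0*t+z]
for n,(cu,cv) in(("scene",(382,172)),("top",(145,245))):
    W=38;k=10;im=cv2.resize(d[n]["frame"][cv-W:cv+W,cu-W:cu+W],None,fx=k,fy=k,interpolation=cv2.INTER_CUBIC)
    def dr(P,col,cl=True):
        uv=((proj(d[n],P)-[cu-W,cv-W]+.5)*k).astype(int);cv2.polylines(im,[uv.reshape(-1,1,2)],cl,col,1)
    dr(circ(g[:2],47.5,g[2]-35.8),(0,255,0))
    dr(circ(Q,66,118),(255,255,0));dr(circ(Q,84,80),(0,255,255))
    dr(np.array([[*(g[:2]+47*u),g[2]-35.8],[*(g[:2]+57*u),g[2]-35.8]]),(0,255,0),False)
    dr(np.array([[*(g[:2]-47*u),g[2]-35.8],[*(g[:2]-57*u),g[2]-35.8]]),(0,0,255),False)
    dr(np.array([[*(Q+67*w),80],[*(Q+84*w),80]]),(0,255,255),False)
    cv2.imwrite(f"pics/p7{n}.png",im[80:680])
```

```text
(no output)
```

View pics/p7scene.png

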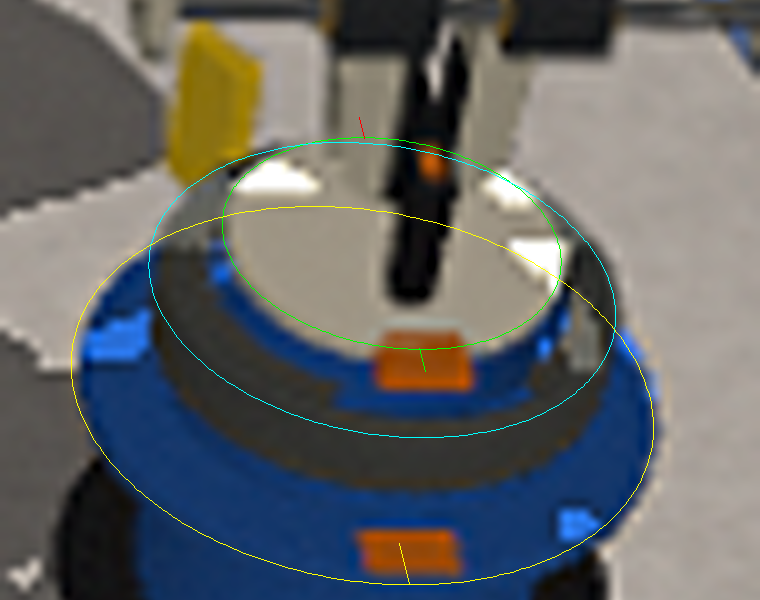

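View pics/p7top.png

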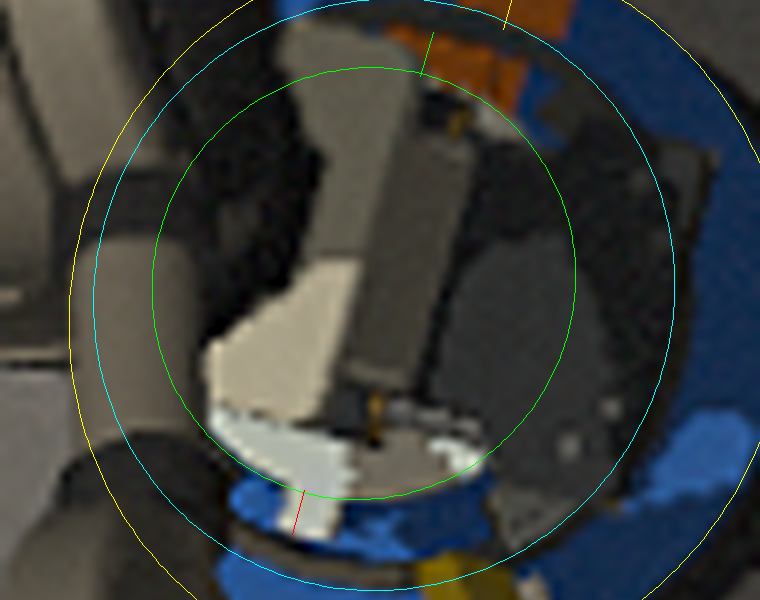

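Run:
```python
import pickle;from h import *
d=pickle.load(open("p7.pkl","rb"));p,M=tool(d["obs"]);g=p+159.2*M[:,0]
y=np.arctan2(M[1,1],M[0,1])-np.pi/2;u=np.array([np.cos(y),np.sin(y)]);n=np.array([-u[1],u[0]])
c=d["scene"];f=c["frame"]
for a in(-6,0,6):
    top=proj(c,[[*(g[:2]+57*u+a*n),g[2]-35.8]])[0];bot=proj(c,[[*(g[:2]+57*u+a*n),g[2]-43.8]])[0]
    col=int(round(bot[0]));print(a,top.round(2),bot.round(2),[(v,f[v,col].tolist()) for v in range(174,188)])
for a in(-1,1):  # disc at back +-: 
    q=g[:2]-47.5*np.cos(.6)*u+a*47.5*np.sin(.6)*n;b=proj(c,[[*q,g[2]-35.8]])[0];col=int(round(b[0]))
    print("back",a,b.round(2),[(v,f[v,col].tolist()) for v in range(int(b[1])-5,int(b[1])+6)])
# shoulder front edge & collar front top edge for Q
Q=np.array([520.3,189.2])
for r,z in((84,80),(66,118),(66,94)):
  for th in(-.9,-.5,0.1,.4):
    b=proj(c,[[Q[0]+r*np.cos(th),Q[1]+r*np.sin(th),z]])[0];col=int(round(b[0]))
    c0=pickle.load(open("c0.pkl","rb"))["scene"]["frame"]
    print("can",r,z,th,b.round(2),[(v,c0[v,col].tolist()) for v in range(int(b[1])-4,int(b[1])+4)])
```

```text
-6 [383.91 178.68] [383.45 180.93] [(174, [147, 160, 163]), (175, [47, 89, 147]), (176, [39, 88, 150]), (177, [4, 66, 145]), (178, [7, 70, 147]), (179, [9, 77, 161]), (180, [0, 74, 168]), (181, [116, 52, 30]), (182, [112, 54, 12]), (183, [89, 49, 25]), (184, [48, 56, 58]), (185, [48, 51, 55]), (186, [51, 54, 54]), (187, [48, 52, 52])]
0 [386.09 178.7 ] [385.62 180.94] [(174, [150, 161, 162]), (175, [56, 95, 147]), (176, [20, 74, 147]), (177, [16, 72, 146]), (178, [7, 69, 144]), (179, [9, 75, 154]), (180, [2, 76, 165]), (181, [113, 51, 31]), (182, [108, 52, 8]), (183, [88, 45, 17]), (184, [46, 54, 56]), (185, [50, 56, 56]), (186, [52, 53, 54]), (187, [50, 51, 52])]
6 [388.27 178.71] [387.79 180.95] [(174, [147, 160, 161]), (175, [57, 96, 148]), (176, [10, 67, 145]), (177, [3, 68, 143]), (178, [6, 68, 142]), (179, [10, 75, 154]), (180, [0, 75, 165]), (181, [108, 46, 31]), (182, [103, 50, 9]), (183, [87, 48, 21]), (184, [50, 57, 60]), (185, [47, 53, 53]), (186, [51, 53, 53]), (187, [50, 50, 52])]
back -1 [371.16 156.95] [(151, [159, 162, 167]), (152, [160, 162, 169]), (153, [155, 159, 1
[... 2244 characters left out ...]
 34]), (188, [104, 50, 15]), (189, [99, 50, 16]), (190, [104, 54, 22]), (191, [103, 53, 17])]
can 66 94 -0.5 [378.36 191.32] [(187, [48, 49, 50]), (188, [45, 49, 47]), (189, [42, 49, 52]), (190, [67, 51, 41]), (191, [114, 56, 19]), (192, [108, 54, 16]), (193, [103, 55, 20]), (194, [104, 52, 15])]
can 66 94 0.1 [392.13 190.88] [(186, [46, 50, 50]), (187, [48, 50, 50]), (188, [43, 47, 47]), (189, [40, 47, 51]), (190, [74, 53, 37]), (191, [114, 56, 19]), (192, [100, 52, 20]), (193, [104, 54, 21])]
can 66 94 0.4 [397.62 188.63] [(184, [45, 46, 47]), (185, [45, 50, 48]), (186, [44, 50, 51]), (187, [37, 47, 51]), (188, [67, 48, 35]), (189, [102, 51, 16]), (190, [100, 49, 14]), (191, [85, 43, 15])]
```

{"api": "arm_command", "payload": {
  "moves": [
    [0,0.06,-0.1,0,0],
    [0.6,0.06,-0.1,0,0],
    [1.2,0.06,-0.1,0,0],
    [1.2,0.06,-0.1,0,0],
    [1.2,0.06,-0.1,0,0]
  ]
}}

```text
time: 7.3
tool_pos: [520.1, 189.9, 316.8]
tcp_rot: [3.083, 1.568, 2.829]
contact_force: [0.7, 0.4, -2.0]
grip_width: 14.0
```

{"api": "arm_command", "payload": {
  "moves": [
    [0.3,0,0,0,0],
    [0.6,0,0,0,0],
    [0.6,0,0,0,0],
    [0.6,0,0,0,0]
  ]
}}

```text
time: 7.7
tool_pos: [520.1, 189.9, 310.8]
tcp_rot: [3.104, 1.568, 2.85]
contact_force: [0.2, -0.1, -1.7]
grip_width: 14.1
```

```bash
python3 look.py p8 382 175 147 243 38
```

```text
7.8 grip pt [519.9 190.1 151.7] a 1.3162 down [-0.002  0.001 -1.   ] [ 0.5 -0.1 -1.5] 13.816387150026511
```

View pics/p8.png

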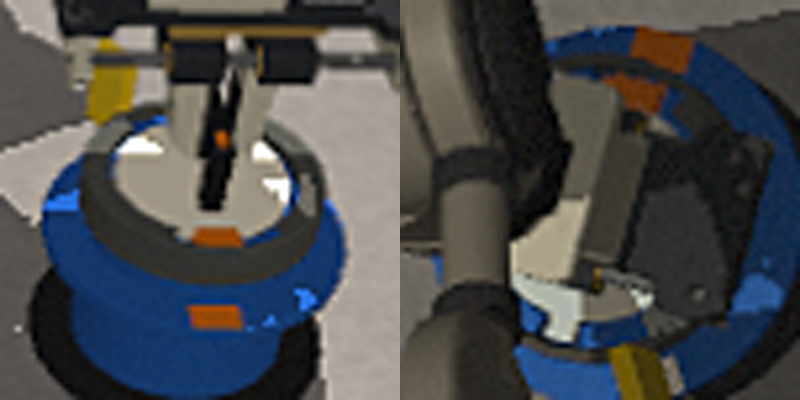

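{"api": "arm_command", "payload": {
  "moves": [
    [0.2,0,0,0,0],
    [0.4,0,0,0,0],
    [0.5,0,0,0,0],
    [0.5,0,0,0,0]
  ]
}}

```text
time: 8.2
tool_pos: [520.1, 190.0, 306.0]
tcp_rot: [3.04, 1.569, 2.785]
contact_force: [-1.4, -0.1, -0.1]
grip_width: 14.0
```

{"api": "arm_command", "payload": {
  "moves": [
    [0.15,0,0,0,0],
    [0.3,0,0,0,0],
    [0.3,0,0,0,0]
  ]
}}

```text
time: 8.5
tool_pos: [519.7, 190.2, 305.2]
tcp_rot: [2.356, 1.569, 2.102]
contact_force: [-7.5, 0.7, 15.8]
grip_width: 13.8
```

{"api": "arm_command", "payload": {
  "moves": [
    [-0.2,0,-0.1,0,0],
    [-0.2,0,-0.15,0,0],
    [0.0,0,-0.15,0,0],
    [0.15,0,-0.15,0,0],
    [0.2,0,-0.15,0,0],
    [0.2,0,-0.15,0,0]
  ]
}}

```text
time: 9.1
tool_pos: [518.2, 190.7, 305.1]
tcp_rot: [1.343, 1.569, 1.089]
contact_force: [-6.7, -0.2, 17.1]
grip_width: 13.3
```

```bash
python3 look.py p9 382 175 147 243 38; python3 -c "
from plant import bot;o=bot.get_obs();print(o['moment'],o['contact_force'])"
```

```text
9.2 grip pt [518.3 190.9 145.9] a 1.3169 down [ 0.001  0.002 -1.   ] [-6.4 -0.7 17.6] 13.688843110149499
[-0.25126327  0.74443723 -0.03764278] [-6.36264931 -0.74586431 17.60247096]
```

View pics/p9.png

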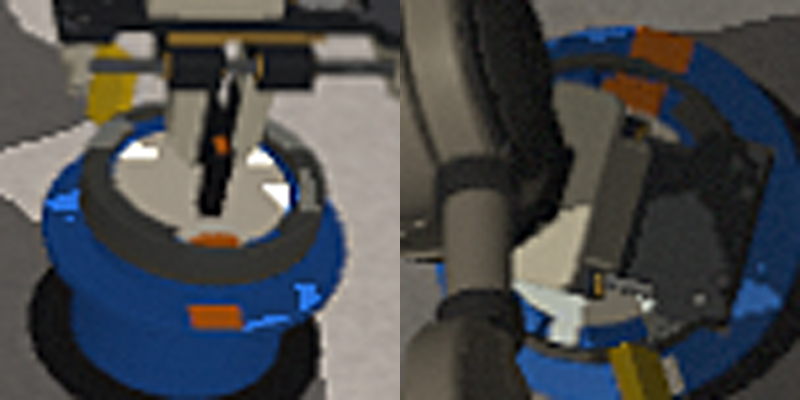

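{"api": "arm_command", "payload": {
  "moves": [
    [0.1,0,0,0,0],
    [0.15,0,0,0,0],
    [0.15,0,0,0,0]
  ]
}}

```text
time: 9.5
tool_pos: [518.1, 190.7, 305.2]
tcp_rot: [1.001, 1.568, 0.747]
contact_force: [-6.1, -1.7, 13.7]
grip_width: 13.8
```

```bash
python3 -c "
from plant import bot;o=bot.get_obs();print(o['moment'],o['contact_force'],o['tool_pos'])"
```

```text
[-0.30944308  0.70217301  0.01956735] [-6.12723018 -1.74048323 13.68505383] [518.05522476 190.69517617 305.17474364]
```

{"api": "arm_command", "payload": {
  "moves": [
    [-0.1,0,0.1,0,0],
    [-0.1,0,0.1,0,0],
    [0,0,0.1,0,0],
    [0,0,0.1,0,0.3],
    [0,0,0.1,0,0.45],
    [0,0,0.1,0,0.45],
    [0,0,0.1,0,0.45]
  ]
}}

```text
time: 10.2
tool_pos: [519.0, 190.4, 304.9]
tcp_rot: [1.09, 1.569, 0.836]
contact_force: [0.5, 0.7, 0.3]
grip_width: 39.5
```

{"api": "arm_command", "payload": {
  "moves": [
    [-3,0,0,0,0.45],
    [-7,0,0,0,0.45],
    [-11,0,0,0,0.45],
    [-11,0,0,0,0.45]
  ]
}}

```text
time: 10.6
tool_pos: [519.6, 190.4, 420.7]
tcp_rot: [0.569, 1.558, 0.315]
contact_force: [1.0, 0.3, 0.1]
grip_width: 41.5
```

```bash
python3 look.py p10 382 175 147 243 38
```

```text
10.7 grip pt [519.4 190.5 256.4] a 1.317 down [ 0.003  0.002 -1.   ] [-0.8 -1.  -0.4] 41.43426007932846
```

View pics/p10.png

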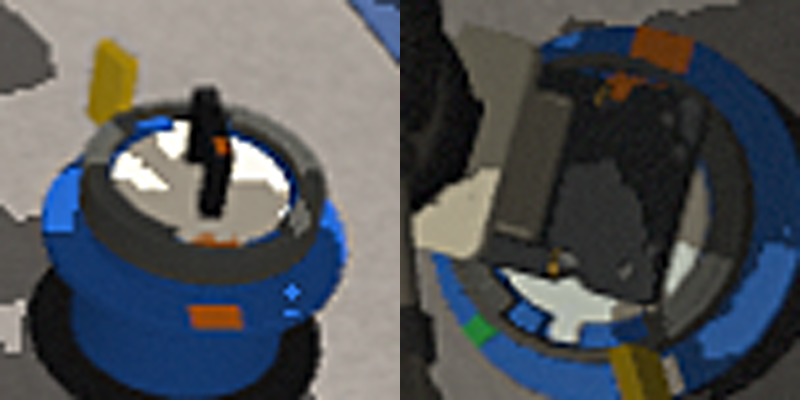

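{"api": "arm_command", "payload": {
  "moves": [
    [0,-5,0,0,0.45],
    [0,-10,0,0,0.45],
    [0,-15,0,0,0.45],
    [0,-20,0,0,0.45],
    [0,-24,0,0,0.45],
    [0,-24,0,0,0.45],
    [0,-24,0,0,0.45]
  ]
}}

```text
time: 11.4
tool_pos: [458.3, -42.8, 413.7]
tcp_rot: [1.48, 1.568, 1.224]
contact_force: [-0.2, -0.6, 0.5]
grip_width: 41.1
```

```bash
python3 look.py p11 382 175 147 243 38
python3 - <<'E'
import pickle;from h import *
d=pickle.load(open("p11.pkl","rb"))
for n in("scene","top"):
    m=masks(d[n]["frame"]);u0,v0=(380,165) if n=="scene" else (150,245)
    for k in("orange","yellow","green"):print(n,k,[(b[0].tolist(),int(b[1])) for b in blobs(m[k],3) if abs(b[0][0]-u0)<50 and abs(b[0][1]-v0)<50])
cv2.imwrite("pics/p11b.png",np.hstack([cv2.resize(d[n]["frame"][v-32:v+32,u-32:u+32],(400,400),interpolation=cv2.INTER_NEAREST) for n,u,v in(("scene",382,165),("top",147,243))]))
E
```

```text
11.5 grip pt [459.  -40.9 254.9] a 1.3176 down [ 0.002  0.003 -1.   ] [-0.1 -0.6  0.7] 41.39943166075831
scene orange [([385.5, 164.0], 8), ([385.0, 183.0], 7), ([384.5, 196.5], 34)]
scene yellow [([364.8, 152.0], 107)]
scene green []
top orange [([158.2, 213.5], 56), ([152.2, 222.2], 55), ([143.2, 232.8], 13)]
top yellow [([151.9, 276.5], 51)]
top green [([123.7, 267.3], 21)]
```

View pics/p11.png

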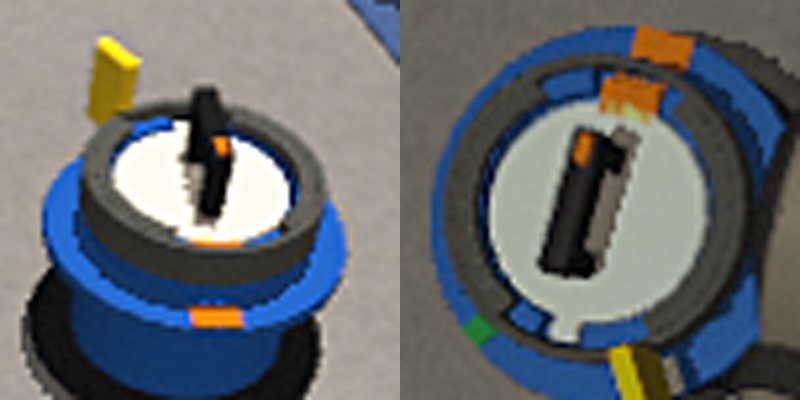

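View pics/p11b.png

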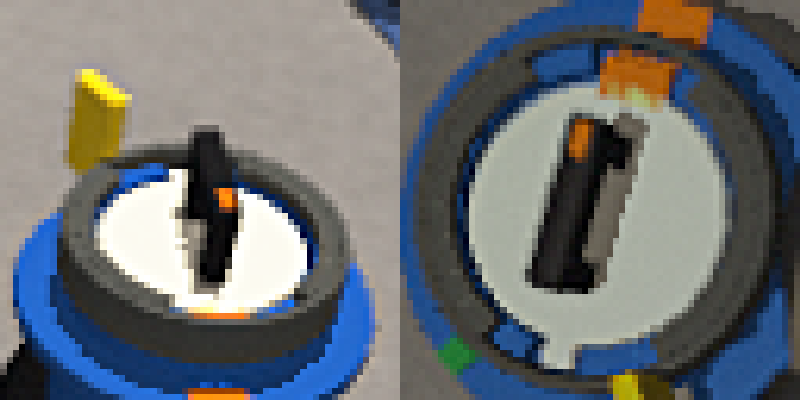

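Run:
```python
import pickle;from h import *
d=pickle.load(open("p11.pkl","rb"));d0=pickle.load(open("c0.pkl","rb"))
def tri(d,a,b):
    o1,o2=np.array(d["top"]["origin"]),np.array(d["scene"]["origin"]);r1=ray(d["top"],a)[0];r2=ray(d["scene"],b)[0]
    s=np.linalg.lstsq(np.c_[r1,-r2],o2-o1,rcond=None)[0];p,q=o1+s[0]*r1,o2+s[1]*r2;return ((p+q)/2).round(1),(p-q).round(1)
print("dash now",tri(d,[143.2,232.8],[385.5,164.0]))
print("dash bench",tri(d0,[289,240.8],[273.6,207.6]))
print("shoulder mark",tri(d,[158.2,213.5],[384.5,196.5]))
c=d["top"];f=c["frame"];h=cv2.cvtColor(f,cv2.COLOR_BGR2HSV);m=(h[...,2]>140)&(h[...,1]<45)
m[:, :110]=0;m[:,185:]=0;m[:215]=0;m[275:]=0
bl=max(blobs(m,50),key=lambda b:b[1])[2]
ct=max(cv2.findContours(bl.astype(np.uint8),cv2.RETR_EXTERNAL,cv2.CHAIN_APPROX_NONE)[0],key=len).reshape(-1,2)
P=plane(c,ct,108)
for _ in range(8):
    q,r=circfit(P);e=np.abs(np.hypot(*(P[:,:2]-q).T)-r);P=P[e<max(1,np.percentile(e,85))] if _<7 else P
print("lid centre top",q,r,len(P),len(ct))
# fin: top face of fin, brighter yellow
hh=h.astype(int);ym=masks(f)["yellow"];
for b in blobs(ym,5):
    if b[0][0]<200:
        vv,uu=np.nonzero(b[2]);print("fin px",b[0],sorted(set(zip(uu.tolist(),vv.tolist())))[:3]);rect=cv2.minAreaRect(np.c_[uu,vv].astype(np.float32));print(rect)
        Pf=plane(c,np.c_[uu,vv],150);print("fin mean@150",Pf.mean(0).round(1), np.linalg.svd(Pf[:,:2]-Pf[:,:2].mean(0),full_matrices=False)[2][0])
for v in range(266,290): print(v,[tuple(f[v,u].tolist()) for u in range(146,162)]) if v%3==0 else 0
```

```text
dash now (array([540.4, 184.2, 155.5]), array([-0.7, -2.1, -0.7]))
dash bench (array([ 530.8, -130.1,   55.9]), array([-0.5, -2.5, -0. ]))
shoulder mark (array([593.7, 169.3,  85.5]), array([-0.7, -2.3, -0.7]))
lid centre top [519.00827773 189.12773622] 45.840960221255436 84 121
fin px [151.9 276.5] [(149, 271), (149, 272), (149, 273)]
((151.84999084472656, 276.550048828125), (12.33288288116455, 3.7947328090667725), 71.56504821777344)
fin mean@150 [446.3 163.4 150. ] [-0.9347674  -0.35526033]
267 [(136, 73, 28), (138, 76, 34), (135, 75, 32), (138, 76, 32), (137, 77, 32), (138, 78, 36), (151, 91, 41), (141, 82, 41), (145, 82, 37), (151, 83, 37), (52, 67, 71), (57, 65, 67), (45, 50, 47), (57, 63, 63), (61, 65, 67), (71, 76, 76)]
270 [(150, 84, 34), (155, 84, 37), (132, 64, 19), (154, 69, 15), (101, 61, 45), (44, 102, 126), (32, 60, 77), (37, 51, 60), (28, 34, 39), (33, 34, 33), (37, 36, 39), (34, 34, 32), (28, 34, 34), (18, 22, 25), (19, 23, 27), (50, 32, 18)]
273 [(38, 43, 49), (42, 40, 42), (32, 64, 80), (1, 156, 168), (5, 165, 176), (9, 166, 174), (9, 172, 183), (10, 69, 79), (14, 4
[... 646 characters left out ...]
4, 52), (91, 48, 32), (54, 59, 68), (15, 158, 162), (12, 165, 173), (1, 163, 175), (5, 105, 123), (9, 57, 70), (5, 53, 64), (7, 53, 64), (2, 51, 64), (5, 53, 67), (31, 38, 41)]
285 [(94, 101, 103), (95, 101, 107), (94, 102, 106), (95, 101, 104), (96, 103, 107), (93, 99, 105), (99, 104, 108), (96, 102, 105), (95, 101, 104), (99, 102, 106), (99, 103, 107), (101, 105, 108), (102, 106, 109), (99, 104, 107), (100, 105, 109), (98, 105, 110)]
288 [(99, 105, 111), (98, 104, 110), (98, 104, 110), (95, 100, 105), (97, 103, 108), (103, 108, 113), (99, 106, 111), (98, 105, 108), (93, 100, 101), (93, 101, 104), (92, 99, 102), (93, 101, 105), (95, 101, 106), (97, 103, 107), (97, 103, 108), (95, 102, 103)]
```

Run:
```python
from h import *;from plant import bot
o=bot.get_obs()
print(plan(o,[446.5,164.6,195],0.345+np.pi/2,bot.grip_point_offset))
```

```text
(array([458.95504478, -40.94396879, 254.90978963]), np.float64(1.317591583280109), array([ 6.04818129, 19.56724565, -6.3615047 ]), np.float64(-34.274607088103224))
```

{"api": "arm_command", "payload": {
  "moves": [
    [0,5,-1.5,-8,0.5],
    [1,10,-3,-16,0.5],
    [3,15,-5,-24,0.5],
    [5,19.6,-6.4,-32,0.5],
    [6,19.6,-6.4,-34.3,0.5],
    [6,19.6,-6.4,-34.3,0.5],
    [6,19.6,-6.4,-34.3,0.5],
    [6,19.6,-6.4,-34.3,0.5]
  ]
}}

```text
time: 12.3
tool_pos: [446.2, 164.3, 355.3]
tcp_rot: [0.421, 1.567, 0.765]
contact_force: [-0.0, 0.0, 0.2]
grip_width: 46.1
```

```bash
python3 look.py p12 370 150 147 253 38
python3 - <<'E'
from h import *;from plant import bot
o=bot.get_obs()
print(plan(o,[446.5,164.6,141],0.345+np.pi/2,bot.grip_point_offset))
E
```

```text
12.4 grip pt [446.8 164.3 196.3] a 1.9144 down [ 0.003  0.003 -1.   ] [ 0.1 -0.   0.1] 45.97351828714664
(array([446.81850906, 164.29886267, 196.25002724]), np.float64(1.9144157914140403), array([ 5.52492817,  0.02958824, -0.04323987]), np.float64(-0.07909885079154892))
```

View pics/p12.png

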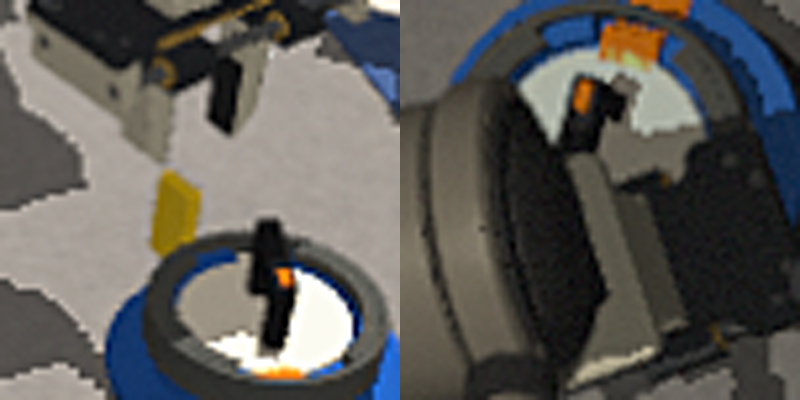

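{"api": "arm_command", "payload": {
  "moves": [
    [3,0,0,0,0.5],
    [5.5,0,0,0,0.5],
    [5.5,0,0,0,0.5],
    [5.5,0,0,0,0.5]
  ]
}}

```text
time: 12.8
tool_pos: [446.9, 163.5, 301.2]
tcp_rot: [0.355, 1.566, 0.697]
contact_force: [-0.3, -0.5, -0.2]
grip_width: 46.1
```

{"api": "arm_command", "payload": {
  "moves": [
    [0,0,0,0,0.2],
    [0,0,0,0,0],
    [0,0,0,0,0],
    [0,0,0,0,0],
    [0,0,0,0,0],
    [0,0,0,0,0]
  ]
}}

```text
time: 13.4
tool_pos: [446.7, 164.0, 301.4]
tcp_rot: [0.589, 1.565, 0.931]
contact_force: [-2.2, 4.6, 2.6]
grip_width: 9.5
```

```bash
python3 look.py p13 370 150 147 253 38
python3 - <<'E'
from h import *;from plant import bot
o=bot.get_obs();p,M=tool(o);g=p+159.2*M[:,0];C=np.array([519.7,190.2]);v=g[:2]-C
b=np.arctan2(v[1],v[0]);r=np.hypot(*v);print("bearing-pi",(b+2*np.pi)%(2*np.pi)-np.pi,"r",r,o["contact_force"])
for k in range(1,11):
    th=-np.radians(7)*k
    n=C+r*np.array([np.cos(b+th),np.sin(b+th)]);s=M.T@np.array([*(n-g[:2]),0])/10
    print(k,s.round(2),7*k)
E
```

```text
13.5 grip pt [447.2 164.8 142.3] a 1.9127 down [ 0.004  0.005 -1.   ] [-2.4  4.2  3. ] 9.908151140969643
bearing-pi 0.33723137557000715 r 76.8039394308826 [-2.39083306  4.15952805  2.99914573]
1 [0.   0.94 0.06] 7
2 [0.01 1.86 0.24] 14
3 [0.01 2.75 0.52] 21
4 [0.02 3.6  0.92] 28
5 [0.02 4.4  1.41] 35
6 [0.03 5.13 2.  ] 42
7 [0.03 5.78 2.67] 49
8 [0.04 6.35 3.42] 56
9 [0.04 6.82 4.23] 63
10 [0.05 7.19 5.09] 70
```

View pics/p13.png

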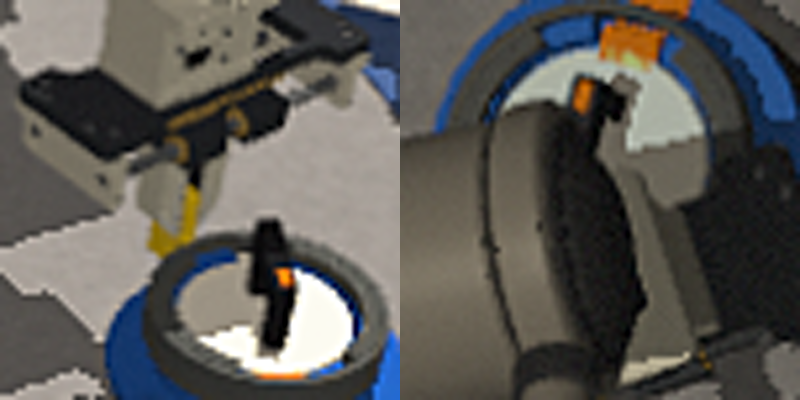

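{"api": "arm_command", "payload": {
  "moves": [
    [0,0.47,0.02,3.5,0],
    [0,0.94,0.06,7,0],
    [0,1.4,0.14,10.5,0],
    [0,1.86,0.24,14,0],
    [0,2.3,0.37,17.5,0],
    [0,2.75,0.52,21,0],
    [0,2.75,0.52,21,0]
  ]
}}

```text
time: 14.2
tool_pos: [442.4, 192.0, 301.5]
tcp_rot: [0.878, 1.565, 0.853]
contact_force: [0.1, 0.1, -0.5]
grip_width: 9.9
```

```bash
cat > arc.py <<'E'
from h import *;from plant import bot
o=bot.get_obs();p,M=tool(o);g=p+159.2*M[:,0];C=np.array([519.7,190.2]);v=g[:2]-C
b=np.arctan2(v[1],v[0]);r=np.hypot(*v);bb=(b+2*np.pi)%(2*np.pi)-np.pi
print(o["time"],"bearing-pi",bb,"q",0.6-0.257-bb,"q by yaw",1.913-np.arctan2(M[1,1],M[0,1]),"r",r,o["contact_force"],o["moment"],o["grip_width"],g)
for d in range(7,50,7):
    th=-np.radians(d);n=C+77*np.array([np.cos(b+th),np.sin(b+th)]);s=M.T@np.array([*(n-g[:2]),0])/10
    print(s.round(2),d)
E
python3 arc.py
```

```text
14.2 bearing-pi -0.03167132279699736 q 0.37467132279699733 q by yaw 0.3667294906070204 r 76.79557973415135 [ 0.06583969  0.06080089 -0.47138782] [-0.22227885 -0.31300753 -0.09782396] 9.850246636585807 [442.94293282 192.631811   142.29166301]
[0.   0.94 0.04] 7
[0.01 1.86 0.22] 14
[0.01 2.76 0.51] 21
[0.02 3.61 0.91] 28
[0.02 4.41 1.4 ] 35
[0.03 5.14 1.99] 42
[0.03 5.79 2.67] 49
```

{"api": "arm_command", "payload": {
  "moves": [
    [0,0.94,0.04,7,0],
    [0,1.4,0.12,10.5,0],
    [0,1.86,0.22,14,0],
    [0,2.3,0.36,17.5,0],
    [0,2.76,0.51,21,0],
    [0,3.2,0.7,24.5,0],
    [0,3.61,0.91,28,0],
    [0,4.0,1.15,31.5,0],
    [0,4.41,1.4,35,0],
    [0,4.41,1.4,35,0]
  ]
}}

```text
time: 15.2
tool_pos: [457.6, 235.8, 301.5]
tcp_rot: [1.477, 1.566, 0.843]
contact_force: [0.9, 0.6, -0.8]
grip_width: 9.9
```

```bash
python3 arc.py
```

```text
15.2 bearing-pi -0.6439325793579709 q 0.9869325793579709 q by yaw 0.976213744152433 r 76.9945381148928 [ 0.91324609  0.56328137 -0.78753255] [-0.31330691 -0.2447123  -0.0562563 ] 9.907368785004506 [458.12430777 236.42329527 142.299254  ]
[0.   0.94 0.07] 7
[0.01 1.86 0.25] 14
[0.01 2.75 0.54] 21
[0.02 3.61 0.94] 28
[0.02 4.4  1.44] 35
[0.03 5.13 2.03] 42
[0.03 5.78 2.71] 49
```

Free all the way; about 0.21–0.22 rad (12.5°) left to the stop.

{"api": "arm_command", "payload": {
  "moves": [
    [0,0.5,0.03,3.5,0],
    [0,0.94,0.07,7,0],
    [0,1.25,0.12,9.5,0],
    [0,1.5,0.16,11.2,0],
    [0,1.6,0.19,12,0],
    [0,1.7,0.21,12.8,0],
    [0,1.7,0.21,12.8,0]
  ]
}}

```text
time: 15.9
tool_pos: [469.2, 248.2, 301.5]
tcp_rot: [1.774, 1.566, 0.917]
contact_force: [-1.8, 0.5, -0.3]
grip_width: 9.6
```

```bash
python3 arc.py
```

```text
15.9 bearing-pi -0.8644745998285597 q 1.2074745998285596 q by yaw 1.1988676439468735 r 77.04618666082548 [-1.75209769  0.45054142 -0.25935796] [-0.28540646  0.03344559  0.0596534 ] 9.552527212192981 [469.69395027 248.81322265 142.28329937]
[0.   0.94 0.07] 7
[0.01 1.86 0.25] 14
[0.01 2.76 0.54] 21
[0.02 3.61 0.93] 28
[0.02 4.41 1.43] 35
[0.02 5.14 2.02] 42
[0.03 5.79 2.7 ] 49
```

{"api": "arm_command", "payload": {
  "moves": [
    [0,0.15,0,1,0],
    [0,0.25,0,1.5,0],
    [0,0.25,0,1.5,0]
  ]
}}

```text
time: 16.2
tool_pos: [470.3, 249.2, 301.4]
tcp_rot: [2.599, 1.569, 1.717]
contact_force: [-7.8, -5.4, 5.6]
grip_width: 9.7
```

```bash
python3 arc.py|head -1
```

```text
16.2 bearing-pi -0.8746562968103824 q 1.2176562968103823 q by yaw 1.224227260837785 r 77.10764167015154 [-7.76264378 -5.43356007  5.59365291] [-0.9813432   0.72449431  0.46515308] 9.736513429664909 [470.25390532 249.36647805 142.24567937]
```

Force rises (~10 N) against the stop at ~1.2 rad: locked. Release, lift straight up, and clear.

{"api": "arm_command", "payload": {
  "moves": [
    [0,-0.05,0,0,0.15],
    [0,-0.05,0,0,0.4],
    [0,-0.05,0,0,0.4],
    [0,-0.05,0,0,0.4],
    [-4,-0.05,0,0,0.4],
    [-9,-0.05,0,0,0.4],
    [-12,-0.05,0,0,0.4],
    [-12,-0.05,0,0,0.4]
  ]
}}

```text
time: 17.0
tool_pos: [470.5, 249.0, 426.4]
tcp_rot: [1.367, 1.56, 0.485]
contact_force: [0.2, 0.4, -0.8]
grip_width: 37.0
```

Run:
```python
from h import *;from plant import bot
print(plan(bot.get_obs(),[440,-60,270],0.71,159.2))
```

```text
(array([471.95582369, 249.74176946, 267.19608607]), np.float64(0.6888035754391512), array([ -0.45869071, -22.15066414,  21.88213163]), np.float64(-1.2144656681040822))
```

{"api": "arm_command", "payload": {
  "moves": [
    [-0.5,-4,4,0,0.4],
    [-0.5,-8,8,0,0.4],
    [-0.5,-12,12,0,0.4],
    [-0.5,-16,16,0,0.4],
    [-0.5,-20,20,0,0.4],
    [-0.5,-22,22,0,0.4],
    [-0.5,-22,22,0,0.4],
    [-0.5,-22,22,0,0.4],
    [-0.5,-22,22,0,0.4]
  ]
}}

```text
time: 17.9
tool_pos: [440.5, -60.0, 429.1]
tcp_rot: [1.482, 1.561, 0.6]
contact_force: [-0.2, -0.7, 0.4]
grip_width: 36.6
```

```bash
python3 look.py p14 382 172 147 243 38
python3 - <<'E'
import pickle;from h import *
d=pickle.load(open("p14.pkl","rb"));c=d["top"]
cv2.imwrite("pics/p14f.png",np.hstack([c["frame"],])) ;cv2.imwrite("pics/p14s.png",d["scene"]["frame"])
m=masks(c["frame"])
for b in blobs(m["yellow"],8):
    vv,uu=np.nonzero(b[2]);P=plane(c,np.c_[uu,vv],150).mean(0);v=P[:2]-[520.0,188.7];print("fin",b[0],b[1],P.round(1),np.hypot(*v),"q",np.pi+.6-.257-np.arctan2(v[1],v[0])%(2*np.pi))
for n in("scene","top"):print(n,[(b[0].tolist(),int(b[1])) for b in blobs(masks(d[n]["frame"])["orange"],4)])
print([(b[0].tolist(),int(b[1])) for b in blobs(m["green"],2)])
E
```

```text
18.0 grip pt [442.  -58.5 270.2] a 0.6908 down [ 0.009  0.005 -1.   ] [-0.5 -0.2 -0.1] 36.599714539553084
fin [114.3 265.6] 57 [469.8 247.  150. ] 76.93448843329968 q 1.2037517973352032
scene [([440.9, 80.3], 7), ([385.5, 164.0], 8), ([219.8, 180.3], 6), ([211.3, 191.9], 15), ([384.5, 196.5], 34), ([225.2, 221.4], 9), ([236.4, 235.4], 34), ([156.2, 258.2], 12), ([156.7, 278.9], 40)]
top [([424.6, 188.1], 38), ([426.1, 195.6], 11), ([158.2, 213.4], 55), ([151.7, 224.0], 31), ([335.4, 228.3], 30), ([143.2, 232.8], 13), ([348.6, 231.9], 9), ([346.1, 306.7], 14), ([354.7, 309.5], 48)]
[([124.5, 268.2], 8)]
```

View pics/p14.png

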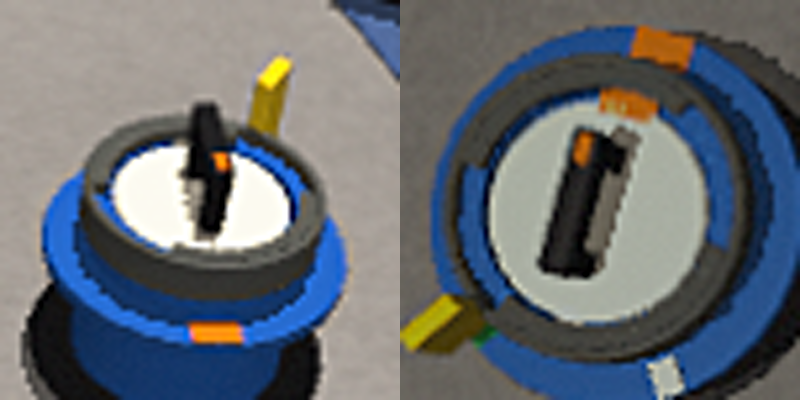

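View pics/p14s.png

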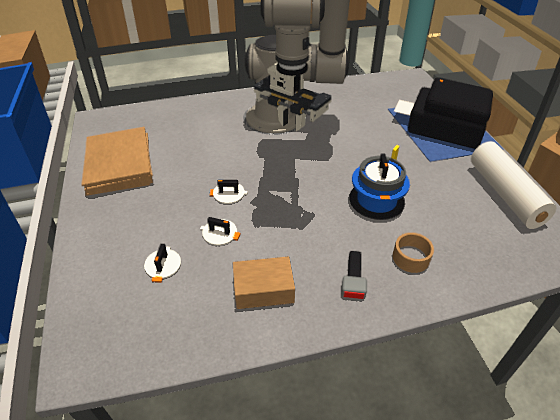

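The fin measures q≈1.20, at the green mark. The flange covers the lugs, the lid's dash is at the same pixel as before locking, and the bystanders are unmoved. I'm handing it in.

```bash
python3 -c "
from plant import bot
print(bot.close_job())"
```

```text
the job is handed in; nothing more can be done
None
```

The canister is closed and locked, and the job was handed in at about 18 s with the gripper open and clear of everything.

I took the lid farthest to the robot's left (top-image pixel 281, 238). I put it in the mouth with the orange key in the orange-marked notch, then pinched the yellow fin and turned the collar clockwise to its stop.

What the last checks showed:
- **Collar:** it turned freely past the lugs, and the force rose to about 11 N at the stop. In the final top view the fin measures about 1.20 rad and stands at the green mark.
- **Lid height:** from two views, the lid's orange dash rose 99.6 mm from bench to canister, against 100 mm expected. It kept the same pixel through the turn, and the flange now covers the lugs.
- **Bystanders:** the tape roll, carton and scanner look unmoved between the first and last pictures.

Two things disagreed:
- **Camera offset:** the two cameras differed by 2–5 mm on the canister's position. I used a compromise and checked it against the held lid.
- **Early contact:** pressing the lid down met about 16 N roughly 2 mm higher than the bench grasp predicted, with a small sideways force. I shifted the lid slightly and pressed again with the same result. I then let go, and the height check and the free collar both fit a fully seated lid.

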